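# Transfer four containers from the drip tray to the well rack in reverse order

## Task

The four containers in the metal drip tray stand in the order in which they were used; put them into the four wells of the grey plastic rack in the reverse order for the next run. The one nearest the tray's upright peg goes into the well farthest from the rack's upright peg, the next one into the next well, and so on, until the one farthest from the tray's peg stands next to the rack's peg. Keep every container upright all the way and leave each standing at the bottom of its own well.

Things in the scene. Friction and masses are not known exactly. Their poses are not given: they have to be found in the camera images.
- drip_tray: Fixed flat bare-metal tray, 268 x 60 x 6 mm, carrying a row of four saucers along its y axis; an upright peg with a black ball (44 mm high) marks its +y end. Origin: on the worktop under the row's middle, z up. Saucer centres at x = 0, y = +90 (next to the peg), +30, -30, -90 mm; a container in a saucer has its underside 9 mm above the worktop. May be the nearer or the farther of the two racks.
- well_rack: Fixed grey plastic block, 268 x 60 x 16 mm, with a row of four round wells along its y axis, each 46 mm wide, 8 mm deep (floor 8 mm, rim 16 mm above the worktop); an upright peg with a black ball (54 mm high) marks its +y end. Origin: on the worktop under the row's middle, z up. Well centres at x = 0, y = +90 (next to the peg), +30, -30, -90 mm. Left of both racks, y > 0.3 m, x > 0.35 m, stands a 0.5 m high microscope: swing round it.
- objective_can: Black cylindrical screw canister, 37 mm across (35 mm in its lower 30 mm), 57 mm high, standing. Origin: centre of its underside, z up. Grip the barrel 35 to 50 mm above the underside.
- primer_bottle: Brown bottle with a flat black screw cap, body 37 mm across and straight up to about 35 mm, in all 64 mm high, standing. Origin: centre of its underside, z up. Grip the body about 30 to 38 mm above the underside.
- drop_bottle: Slimmer brown bottle with a pointed black dropper nozzle, body 32 mm across, 76 mm high with the nozzle, standing. Origin: centre of its underside, z up. Grip the body about 30 to 38 mm above the underside.
- swab_pot: Clear open pot holding white cotton swabs, 34 mm across, its wall 50 mm high, 92 mm with the swabs, standing. Origin: centre of its underside, z up. Grip the pot across its outside about 30 to 42 mm above the underside.
- saucer_objective: Round stainless drip saucer, 52 mm outside, 47 mm inside, 9 mm high, its floor 3 mm thick; fixed on the drip tray. Origin: centre of its underside, z up. At every start it is the saucer in which the black canister stands, so it keeps marking that container's place in the row.
- saucer_primer: Round stainless drip saucer, 52 mm outside, 47 mm inside, 9 mm high, its floor 3 mm thick; fixed on the drip tray. Origin: centre of its underside, z up. At every start it is the saucer in which the flat-capped brown bottle stands, so it keeps marking that container's place in the row.
- saucer_drop: Round stainless drip saucer, 52 mm outside, 47 mm inside, 9 mm high, its floor 3 mm thick; fixed on the drip tray. Origin: centre of its underside, z up. At every start it is the saucer in which the brown dropper bottle stands, so it keeps marking that container's place in the row.
- saucer_swab: Round stainless drip saucer, 52 mm outside, 47 mm inside, 9 mm high, its floor 3 mm thick; fixed on the drip tray. Origin: centre of its underside, z up. At every start it is the saucer in which the clear pot of swabs stands, so it keeps marking that container's place in the row.
There are look-alikes about, which are no part of the job. What is shaped like the objective_can but red is not meant.

How it is judged:
By the outcome, as a careful person would: the job done as asked, in the order asked, and still so for the second after the job is handed in, with the robot touching nothing.
It also fails if it takes over 93 s, if anything falls off the work surface, if the arm or the gripper's body presses on something with over 40 N, if the wrist force passes 120 N, or if a joint passes its speed limit or range.

## Robot

A 6-joint arm with a two-finger parallel gripper is mounted at the origin on a cart in front of the work surface, level with it; the furniture and walls round the work are solid. World frame = base frame: x ahead of the robot, y to its left, z up, the work surface at z = 0. Lengths are in mm, angles in rad, forces in N, time in s.
With the tool pointing down it reaches from about 250 to 725 mm from the base axis. Payload 4 kg.
Tool frame: the origin (TCP) lies at the very end of the fingers, on their centre line; the grasp point (between the pads) lies 19 mm behind it; z points along the fingers, y is the direction in which the jaws open and shut (so a half turn about z gives the same grasp; the last joint's range is limited). The gripper opens to 85 mm and grips with 20 to 120 N. Pads are 22 mm wide; open, the fingers measure 114 mm over their backs; the gripper's body (76 mm by 85 mm) begins 54 mm behind the grasp point. The pads swing forward as they close: fully open they stand 13 mm farther back than shut.
Start: joints at [-1.127, 0.241, 0.005, 1.335, 0, 1.571], TCP at [214.685, -451.564, 206.206] pointing down, gripper open.
Joint ranges: [-2.72, 2.72], [-1.05, 1.87], [-1.09, 1.28], [-1.99, 2.15], [-1.42, 1.44], [-3.14, 3.14]. Speed limits (rad/s): [2.79, 2.79, 3.14, 3.14, 3.14, 3.14].

## Interface

Orientations are given as a unit quaternion [x, y, z, w].
In Python, from rig import env, snapshot, camera_model, job_done gives the robot as it stands.
- The arm moves only by the tool arm_command, never from a script. Its argument "increments" is one flat list of numbers, 7 for each row, row after row: the shift along the tool's x, y, z in m, then the turn, a rotation vector about the tool's x, y, z in rad, then the opening, from 0 (shut) to 1 (fully open). In form: [x, y, z, ax, ay, az, hand, x, y, z, ax, ay, az, hand, ...]. A call has 1 to 12 rows; each row is the pose to reach, as a shift and turn from the pose commanded when the call began, along the tool's axes at that moment; what a row does not reach only later rows make up. A row lasts 1/8 s, in which the tool goes at most 62.5 mm and 10.7 degrees, less where a joint would pass 70% of its speed; a pose out of reach is approached as far as the arm can. A call with a gripper value outside its range is refused whole. The fingers move at their own pace and stop on an object; the grip force is fixed at half the most. Time passes only in rows, so rows that repeat a pose let the fingers close. It gives the time, the measured TCP pose, the force and the opening at its end, in the units of the state.
- env.state(): the state, without advancing time (a new reading comes with each control period).
- snapshot(name): name is "scene" or "top" or "wrist"; returns the picture (384x512x3 uint8, red, green, blue); there is no depth.
- camera_model(name): a dict with "fx", "fy", "cx", "cy" (pixels), "D" ([k1, k2, p1, p2, k3] as OpenCV has them; the pictures are not rectified), "R" (3x3) and "t" (3): a world point X has camera coordinates R X + t; the wrist camera has in their place "mount" (4x4, takes a point from camera to tool coordinates, whose origin is the TCP and whose axes are the flange's). Camera axes: x right, y down, z forward; pixel columns grow to the right and rows downward; lengths in mm; the calibration is good to about 2 mm. A picture is of the moment at which its call begins: read the wrist's pose just before it. camera_model takes no time and is no camera call.
- job_done(): hands the job in, once; it reports no verdict.
The state is a dict: "t": time; "joint_pos": joint angles; "dq": joint speeds; "effort": joint torques, N m; "ee_pos": TCP position; "tool_rot": TCP orientation; "ft_force": force on the tool from outside, world axes, zero at the start; "moment": the same for the moment, N m; "width": finger opening in mm.
Only numpy, scipy, OpenCV 4.12 (cv2) and the standard library are available. Lean on these libraries where they do the work, as an engineer would, in place of code of your own. Each camera call takes 0.05 s, during which the arm holds its last target.

## Working session

There is one attempt and no reset: what is moved stays moved. The work goes in short steps, Python scripts to look and compute and a tool call to move; the robot and the scene stay as the last step left them, time stands still between calls to the robot, and variables do not carry over. Pictures are saved under pics/ and viewed, and the job is handed in when it is done.

Besides the shell and the picture viewer there is one more tool, called after "Call:" by a JSON object that holds its "api" and its "payload". arm_command: Moves the arm, as the interface text tells. Its arguments: {"type":"object","properties":{"increments":{"type":"array"}},"required":["increments"]}

```bash
mkdir -p pics; ls
python3 - <<'E'
from rig import env, snapshot, camera_model
import cv2
s=env.state();print({k:s[k] for k in('t','ee_pos','tool_rot','width')})
for n in('scene','top','wrist'):
    im=snapshot(n);cv2.imwrite(f'pics/{n}0.png',im[:,:,::-1])
    print(n,camera_model(n))
E
```

```text
pics
{'t': 0.0, 'ee_pos': array([ 214.40807715, -450.93628808,  205.32655272]), 'tool_rot': array([ 9.75476868e-01,  2.20099516e-01, -2.26955791e-04, -1.01592528e-03]), 'width': 85.24512326080105}
scene {'fx': 426.7428142342733, 'fy': 426.7428142342733, 'cx': 260.2029359848989, 'cy': 187.47171421838655, 'D': array([-0.03254276,  0.        ,  0.        ,  0.        ,  0.        ]), 'R': array([[-0.8167961 , -0.5765834 , -0.01989232],
       [-0.32773578,  0.49209929, -0.80649089],
       [ 0.47479826, -0.65221919, -0.59091179]]), 't': array([267.63017167, 305.85747549, 479.58827964])}
top {'fx': 488.5919511479571, 'fy': 488.5919511479571, 'cx': 257.9881628828705, 'cy': 189.81868654622548, 'D': array([-0.07626411,  0.        ,  0.        ,  0.        ,  0.        ]), 'R': array([[ 0.01152812, -0.99987782, -0.01055691],
       [-0.99577577, -0.01051777, -0.09121394],
       [ 0.09109176,  0.01156384, -0.99577536]]), 't': array([-235.25600326,  495.40263465,  830.70934847])}
wrist {'fx': 322.80975109121056, 'fy': 322.80975109121056, 'cx': 255.4651329746294, 'cy': 190.48945531847758, 'D': array([-0.01479138,  0.        ,  0.        ,  0.        ,  0.        ]), 'mount': array([[-4.01949366e-05, -9.65092840e-01, -2.61908016e-01,
         6.58766499e+01],
       [ 9.99999998e-01, -2.79507586e-05, -5.04752002e-05,
         3.17601542e-01],
       [ 4.13927266e-05, -2.61908018e-01,  9.65092839e-01,
        -1.68313780e+02],
       [ 0.00000000e+00,  0.00000000e+00,  0.00000000e+00,
         1.00000000e+00]])}
```

View pics/scene0.png

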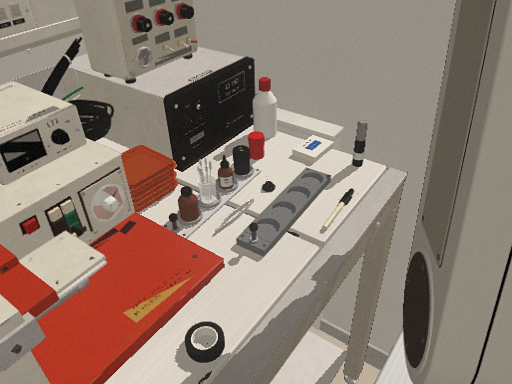

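View pics/top0.png

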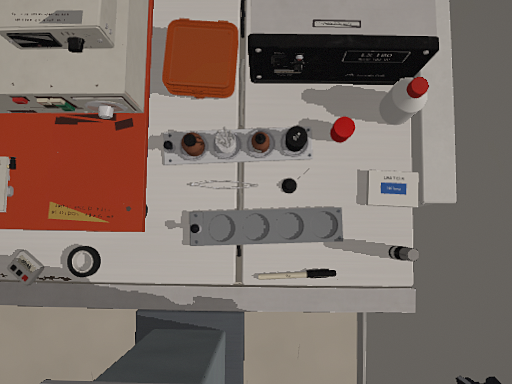

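View pics/wrist0.png

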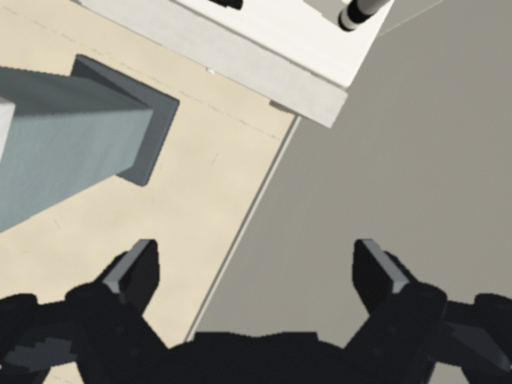

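```bash
cat > h.py <<'E'
from rig import env, snapshot, camera_model, job_done
import cv2, numpy as np
from scipy.spatial.transform import Rotation as Ro
def ext(n, s=None):
    m=camera_model(n)
    K=np.array([[m['fx'],0,m['cx']],[0,m['fy'],m['cy']],[0,0,1.]])
    if n=='wrist':
        M=m['mount'];Rt=Ro.from_quat(s['tool_rot']).as_matrix()
        Rwc=Rt@M[:3,:3];c=Rt@M[:3,3]+np.array(s['ee_pos'])
        return K,m['D'],Rwc.T,c
    return K,m['D'],m['R'],-m['R'].T@m['t']
def ray(cam,uv):
    K,D,R,c=cam
    p=cv2.undistortPoints(np.array([[uv]],float),K,D)[0,0]
    d=R.T@np.array([p[0],p[1],1.]);return c,d/np.linalg.norm(d)
def onz(cam,uv,z):
    c,d=ray(cam,uv);return c+d*(z-c[2])/d[2]
def tri(rays):
    A=np.zeros((3,3));b=np.zeros(3)
    for c,d in rays:
        P=np.eye(3)-np.outer(d,d);A+=P;b+=P@c
    x=np.linalg.solve(A,b)
    return x,[np.linalg.norm((np.eye(3)-np.outer(d,d))@(x-c)) for c,d in rays]
def proj(cam,X):
    K,D,R,c=cam
    return cv2.projectPoints(np.array([X],float),cv2.Rodrigues(R)[0],-R@c,K,D)[0][0,0]
def move(pos,yaw=None):
    "shift in tool axes (m) and turn about tool z to reach pos; yaw = world angle of tool x"
    s=env.state();R=Ro.from_quat(s['tool_rot']).as_matrix()
    d=R.T@(np.array(pos)-s['ee_pos'])/1000
    T=np.array([[0,1,0],[1,0,0],[0,0,-1.]])
    print('shift',d.round(4),'rotvec',Ro.from_matrix(R.T@T).as_rotvec().round(4))
E
python3 - <<'E'
from h import *
im=cv2.imread('pics/top0.png');c=im[90:260,140:400]
cv2.imwrite('pics/topcrop.png',cv2.resize(c,None,fx=3,fy=3,interpolation=2))
im=cv2.imread('pics/scene0.png');c=im[110:270,140:390]
cv2.imwrite('pics/scenecrop.png',cv2.resize(c,None,fx=3,fy=3,interpolation=2))
T=ext('top')
for uv in[(193,143),(225,141),(260,141),(296,138)]:print('obj',onz(T,uv,65).round())
for uv in[(222,227),(256,226),(291,225),(325,224)]:print('well',onz(T,uv,12).round())
move([480,-300,260])
E
```

```text
obj [ 572. -121.   65.]
obj [ 575. -174.   65.]
obj [ 576. -233.   65.]
obj [ 582. -293.   65.]
well [ 433. -167.   12.]
well [ 435. -227.   12.]
well [ 438. -288.   12.]
well [ 440. -348.   12.]
shift [ 0.3047 -0.0225 -0.0545] rotvec [-1.500e-03 -1.000e-03 -1.127e+00]
```

View pics/topcrop.png

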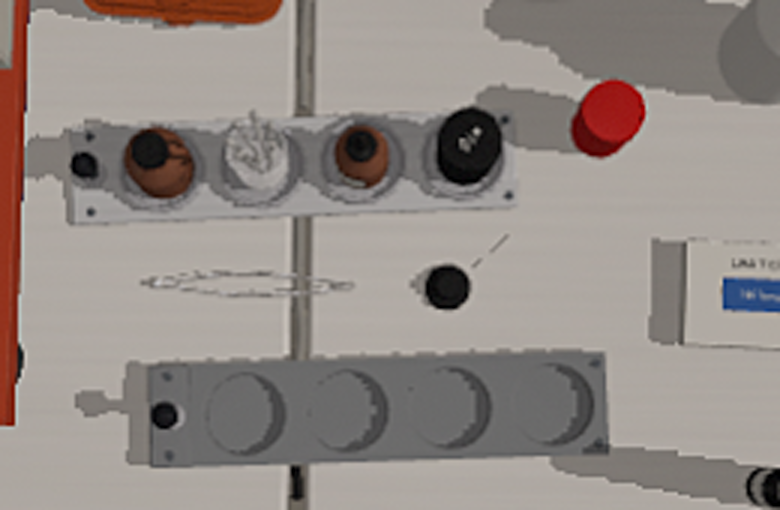

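View pics/scenecrop.png

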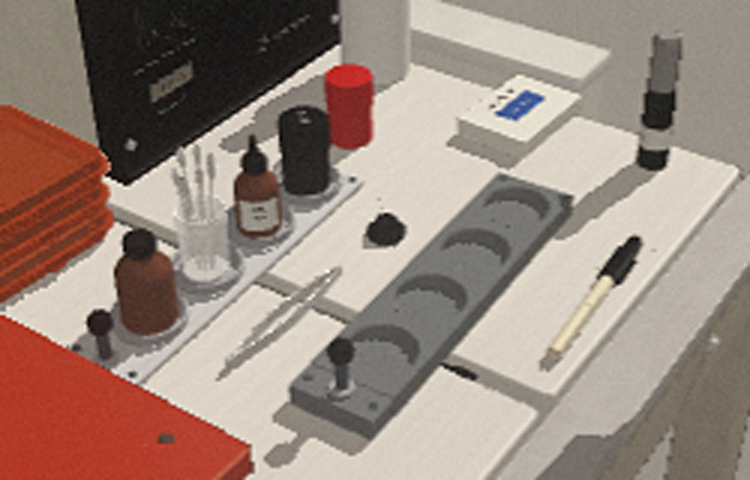

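Run:
```python
from h import *
T=ext('top');S=ext('scene')
print(T[3],S[3])
for n,a,b in[('fan',(105,112),(105,200)),('redcorner',(145,231),(223,263)),('redcanTop',(343,126),(257,135)),('canTop',(296,134),(242,150)),('primertop',(190,140),(187,191)),('drop tip',(260,137),(224,157)),('traypeg',(168,145),(173,217)),('rackpeg',(195,228),(254,227)),('orange front right',(236,97),(176,157)),('whitebottle',(418,87),(264,84)),('blackknob',(289,186),(268,186))]:
    x,e=tri([ray(T,a),ray(S,b)]);print(n,x.round(1),np.round(e,1))
im=cv2.imread('pics/top0.png');c=im[0:240,0:180]
cv2.imwrite('pics/tl.png',cv2.resize(c,None,fx=2.5,fy=2.5,interpolation=2))
```

```text
[ 420.35122454 -239.62292429  869.90394947] [ 91.13204146 316.59554787 535.38942104]
fan [615.3  18.6 114.1] [4.7 4.7]
redcorner [424.5 -36.2  34.1] [0.9 0.9]
redcanTop [ 603.  -374.7   55. ] [2.6 2.6]
canTop [ 586.3 -294.9   61.1] [3.4 3.4]
primertop [ 575.4 -116.3   66.6] [1.1 1.1]
drop tip [ 579.9 -232.9   77.8] [0.3 0.3]
traypeg [573.2 -72.6  35.2] [0.1 0.1]
rackpeg [ 429.1 -124.8   43.9] [1. 1.]
orange front right [ 655.8 -186.    74.5] [9.2 9.2]
whitebottle [ 651.9 -479.3  130.5] [0.2 0.2]
blackknob [ 507.5 -284.5    3.3] [0.5 0.5]
```

View pics/tl.png

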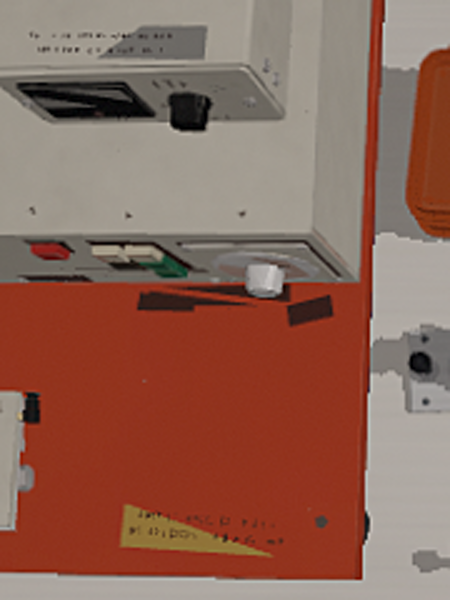

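Run:
```python
from h import *
T=ext('top')
print(onz(T,(143,113),40),onz(T,(125,93),150))
move([505,-250,250])
```

```text
[628.83227591 -27.65472618  40.        ] [632.33887789 -26.72195031 150.        ]
shift [ 0.3487 -0.0569 -0.0444] rotvec [-1.500e-03 -1.000e-03 -1.127e+00]
```

Call:
{"api": "arm_command", "payload": {"increments": [0.349,-0.057,-0.045,-0.0015,-0.001,-1.127,1,0.349,-0.057,-0.045,-0.0015,-0.001,-1.127,1,0.349,-0.057,-0.045,-0.0015,-0.001,-1.127,1,0.349,-0.057,-0.045,-0.0015,-0.001,-1.127,1,0.349,-0.057,-0.045,-0.0015,-0.001,-1.127,1,0.349,-0.057,-0.045,-0.0015,-0.001,-1.127,1,0.349,-0.057,-0.045,-0.0015,-0.001,-1.127,1,0.349,-0.057,-0.045,-0.0015,-0.001,-1.127,1,0.349,-0.057,-0.045,-0.0015,-0.001,-1.127,1]}}

```text
t: 1.27
ee_pos: [504.3, -251.0, 251.0]
tool_rot: [0.708, 0.706, -0.001, 0.0]
ft_force: [-1.1, 0.4, -0.2]
width: 85.5
```

Run:
```python
from h import *
import pickle
s=env.state();print(s['t'],s['ee_pos'],s['tool_rot'],s['joint_pos'])
im=snapshot('wrist');cv2.imwrite('pics/wA.png',im[:,:,::-1]);pickle.dump(s,open('wA.pkl','wb'))
move([505,-180,250])
```

```text
1.275 [ 504.25295498 -251.02222826  251.01121714] [ 7.07960053e-01  7.06252129e-01 -5.51174829e-04  4.36409577e-04] [-4.61122046e-01  3.56606220e-01  2.80060625e-01  1.49377623e+00
 -1.32357105e-03  1.11208934e+00]
shift [0.0711 0.0006 0.001 ] rotvec [ 0.0001  0.0015 -0.0025]
```

View pics/wA.png

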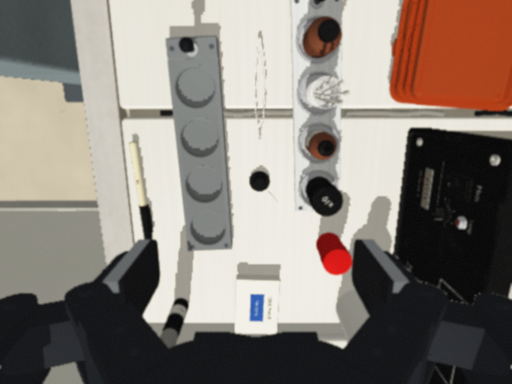

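Call:
{"api": "arm_command", "payload": {"increments": [0.08,0.0,0.0,0,0.0015,-0.0025,1,0.08,0.0,0.0,0,0.0015,-0.0025,1,0.08,0.0,0.0,0,0.0015,-0.0025,1]}}

```text
t: 1.7
ee_pos: [505.1, -170.1, 251.6]
tool_rot: [0.706, 0.708, 0.0, 0.001]
ft_force: [0.6, 0.1, -0.2]
width: 85.2
```

Run:
```python
from h import *
import pickle
s=env.state();print(s['t'],s['ee_pos'],s['tool_rot'])
im=snapshot('wrist');cv2.imwrite('pics/wB.png',im[:,:,::-1]);pickle.dump(s,open('wB.pkl','wb'))
for n in 'AB':
    im=cv2.imread(f'pics/w{n}.png');c=im[0:260,150:360]
    cv2.imwrite(f'pics/w{n}c.png',cv2.resize(c[:,:],None,fx=2.3,fy=2.3,interpolation=2))
```

```text
1.7 [ 505.10555324 -170.07616829  251.5549696 ] [7.05924479e-01 7.08286709e-01 1.62541962e-04 7.35027280e-04]
```

View pics/wAc.png

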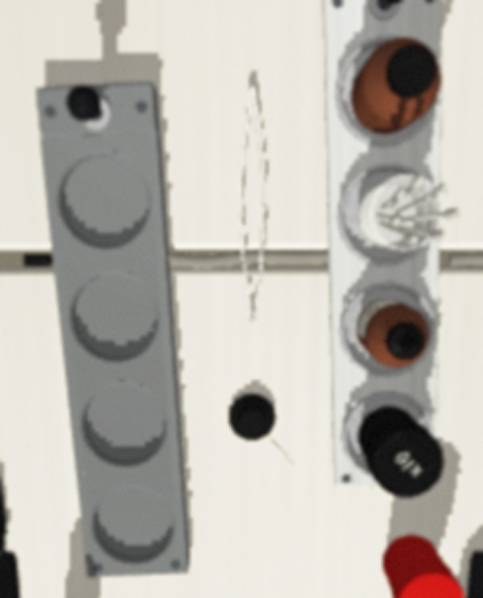

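View pics/wBc.png

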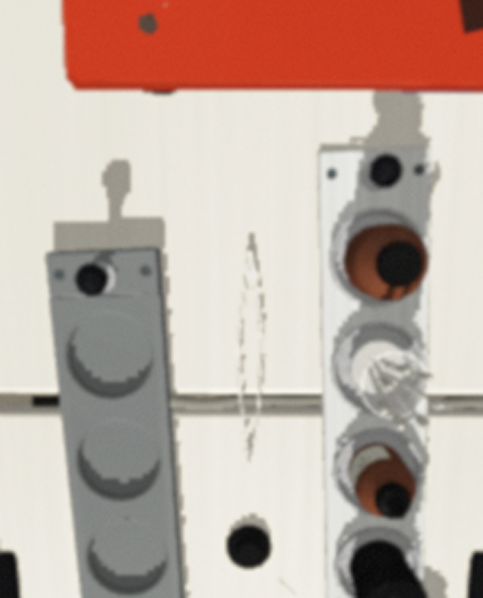

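Run:
```python
from h import *
import pickle
A=ext('wrist',pickle.load(open('wA.pkl','rb')));B=ext('wrist',pickle.load(open('wB.pkl','rb')));T=ext('top')
f=lambda p:(p[0]/2.3+150-.28,p[1]/2.3-.28)
g=lambda p:(p[0]/3+140-.33,p[1]/3+90-.33)
W={'w1':((105,200),(110,355),(243,413)),'w2':((114,315),(119,460),(345,410)),'w3':((124,421),(127,558),(450,407)),'w4':((133,522),None,(552,404)),
'rpeg':((83,102),(92,279),(164,415)),'rscrewR':((141,107),(146,271),(168,377)),'rscrewL':((50,112),(58,275),(169,456)),
'knob':((252,416),(249,546),(447,287)),'primcap':((411,71),(399,263),(149,150)),'droptip':((405,340),(392,499),(360,144)),
'tpeg':(None,(385,170),(84,165)),'cantop':((405,462),None,(470,146)),'saucer4':((386,440),None,None),
'tscr':(None,(331,173),(91,211)),'tscr2':((346,478),None,(508,195))}
for n,(a,b,t) in W.items():
    r=[]
    if a:r.append(ray(A,f(a)))
    if b:r.append(ray(B,f(b)))
    o=''
    if len(r)==2:
        x,e=tri(r);o=f'AB {x.round(1)} {np.round(e,1)}'
    if t:
        r.append(ray(T,g(t)));x,e=tri(r);o+=f' +T {x.round(1)} {np.round(e,1)}'
    print(n,o)
for z in(16,):
  for n in('w1','w2','w3','w4'):
    print(n,[onz(c,f(p),z)[:2].round(1) for c,p in zip((A,B),W[n]) if p],onz(T,g(W[n][2]),16)[:2].round(1))
for n in ('tscr','tscr2'):
    print(n,[onz(c,f(p),6)[:2].round(1) for c,p in zip((A,B),W[n]) if p],onz(T,g(W[n][2]),6)[:2].round(1))
```

```text
w1 AB [ 432.7 -166.6   17.4] [0.1 0.1] +T [ 432.5 -166.2   17.7] [0.5 0.4 0.9]
w2 AB [ 435.5 -225.2   21.4] [0.2 0.2] +T [ 435.  -225.2   20.2] [0.2 0.6 0.8]
w3 AB [ 439.2 -281.4   28.5] [0.1 0.1] +T [ 437.3 -285.2   18.3] [1.2 0.8 0.6]
w4  +T [ 439.4 -345.2   15.1] [0.2 0.2]
rpeg AB [ 430.3 -124.4   46.9] [0.3 0.3] +T [ 430.1 -124.1   46.8] [0.3 0.5 0.6]
rscrewR AB [ 453.1 -121.8   16. ] [0.2 0.2] +T [ 452.8 -121.5   15.2] [0.2 0.6 0.7]
rscrewL AB [ 406.7 -124.    16.4] [0.2 0.2] +T [ 406.8 -123.6   17.1] [0.6 0.3 0.8]
knob AB [ 509.  -285.     2.7] [0.1 0.1] +T [ 508.7 -284.4    4.2] [0.4 0.3 0.6]
primcap AB [ 577.2 -115.5   67.2] [0.1 0.1] +T [ 576.7 -115.4   69. ] [0.5 0.1 0.6]
droptip AB [ 581.8 -233.4   61.7] [0.3 0.3] +T [ 581.2 -232.4   64.9] [0.5 0.5 0.5]
tpeg  +T [573.7 -72.3  37.3] [0.2 0.2]
cantop  +T [ 582.2 -293.    68. ] [1.7 1.7]
saucer4 
tscr  +T [551.  -71.6   8.5] [0.1 0.1]
tscr2  +T [ 562.7 -319.5   12.4] [0.3 0.3]
w1 [array([ 432.5, -166.5]), array([ 432.3, -166.8])] [ 432.  -165.3]
w2 [array([ 434.4, -225.7]), array([ 434.8, -226.8])] [ 434.5 -224.7]
w3 [array([ 437.2, -284.5]), array([ 437. , -287.1])] [ 436.9 -285.7]
w4 [array([ 439.7, -345. ])] [ 439.2 -345. ]
tscr [array([551.2, -71.4])] [551.4 -71.1]
tscr2 [array([ 564. , -321.7])] [ 563.4 -320.1]
```

Run:
```python
from h import *
move([576.5,-111,130])
```

```text
shift [0.0599 0.0712 0.1215] rotvec [0.0013 0.0011 0.0023]
```

Call:
{"api": "arm_command", "payload": {"increments": [0.06,0.071,0.06,0.001,0.001,0.002,1,0.06,0.071,0.06,0.001,0.001,0.002,1,0.06,0.071,0.122,0.001,0.001,0.002,1,0.06,0.071,0.122,0.001,0.001,0.002,1,0.06,0.071,0.122,0.001,0.001,0.002,1]}}

```text
t: 2.38
ee_pos: [577.6, -111.6, 131.0]
tool_rot: [0.708, 0.707, 0.001, 0.001]
ft_force: [0.3, 0.1, 1.2]
width: 85.5
```

```bash
cat >> h.py <<'E'
def shot(name,pts=()):
    s=env.state();print(round(s['t'],2),np.round(s['ee_pos'],1),np.round(s['tool_rot'],4),np.round(s['ft_force'],1),round(s['width'],1))
    im=snapshot('wrist')[:,:,::-1].copy();c=ext('wrist',s)
    for p in pts:
        u=proj(c,p);cv2.circle(im,(int(round(u[0])),int(round(u[1]))),2,(0,255,0),1)
    cv2.imwrite(f'pics/{name}.png',im)
E
python3 - <<'E'
from h import *
shot('p1',[(577,-115.5,73),(577,-115.5,9)])
move([577,-111,22])
E
```

```text
2.38 [ 577.6 -111.6  131. ] [7.076e-01 7.066e-01 9.000e-04 7.000e-04] [0.3 0.1 1.2] 85.5
shift [ 0.0007 -0.0021  0.1103] rotvec [ 0.0051  0.0003 -0.0013]
```

View pics/p1.png

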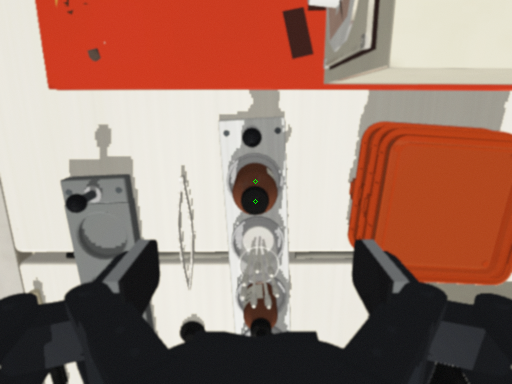

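Call:
{"api": "arm_command", "payload": {"increments": [0.001,-0.001,0.02,0.002,0,-0.001,0.7,0.001,-0.001,0.04,0.002,0,-0.001,0.7,0.001,-0.001,0.08,0.002,0,-0.001,0.7,0.001,-0.001,0.11,0.002,0,-0.001,0.7,0.001,-0.001,0.11,0.002,0,-0.001,0.7]}}

```text
t: 3.05
ee_pos: [575.7, -109.7, 19.9]
tool_rot: [0.707, 0.707, -0.0, -0.001]
ft_force: [-0.4, -0.9, 0.2]
width: 59.8
```

Call:
{"api": "arm_command", "payload": {"increments": [0,0,0,0,0,0,0.2,0,0,0,0,0,0,0.2,0,0,0,0,0,0,0.2,0,0,0,0,0,0,0.2,0,0,0,0,0,0,0.2]}}

```text
t: 3.68
ee_pos: [578.0, -109.7, 22.6]
tool_rot: [0.707, 0.708, 0.001, 0.002]
ft_force: [-0.5, -0.5, 6.8]
width: 34.7
```

Call:
{"api": "arm_command", "payload": {"increments": [0,0,-0.03,0,0,0,0.2,0,0,-0.06,0,0,0,0.2,0,0,-0.1,0,0,0,0.2,0,0,-0.1,0,0,0,0.2]}}

```text
t: 4.18
ee_pos: [579.2, -109.8, 124.7]
tool_rot: [0.707, 0.708, 0.003, 0.003]
ft_force: [-0.3, -0.6, -1.3]
width: 34.4
```

Run:
```python
from h import *
shot('p2')
im=cv2.imread('pics/p2.png')
cv2.imwrite('pics/p2c.png',cv2.resize(im[180:330,170:350],None,fx=4,fy=4,interpolation=2))
```

```text
4.17 [ 579.2 -109.8  124.7] [0.7066 0.7076 0.0025 0.0032] [-0.3 -0.6 -1.3] 34.4
```

View pics/p2c.png

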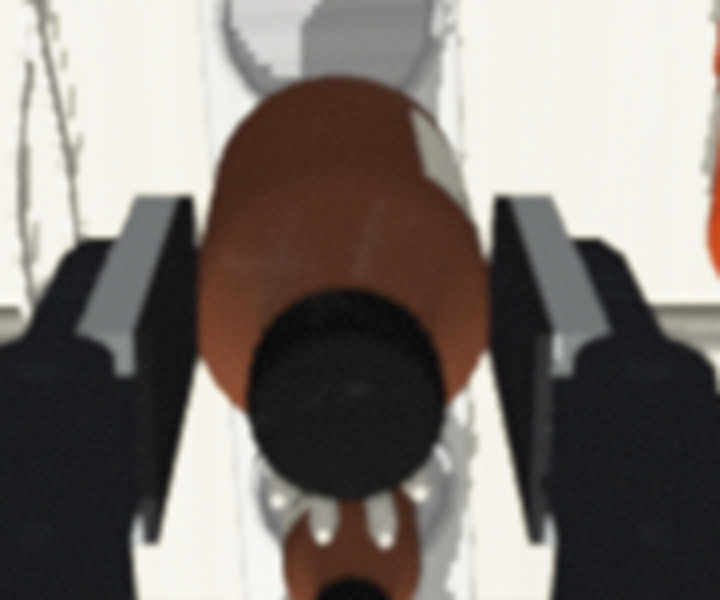

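Run:
```python
from h import *
s=env.state();c=ext('wrist',s);e=s['ee_pos'];print(e)
for dz in(45,51,55):print(dz,onz(c,(256.1,278.3),e[2]+dz)-e)
```

```text
[ 577.57960114 -109.46572035  122.22068209]
45 [ 1.42897601e-02 -6.63655373e+00  4.50000000e+01]
51 [-2.47778520e-02 -3.11442029e+00  5.10000000e+01]
55 [-5.08229268e-02 -7.66331320e-01  5.50000000e+01]
```

```bash
cat > cmd.py <<'E'
from h import *
L=[(.349,-.057,-.045,-.0015,-.001,-1.127),(.08,0,0,0,.0015,-.0025),(.06,.071,.122,.001,.001,.002),(.001,-.001,.11,.002,0,-.001),(0,0,-.1,0,0,0)]
L+=eval(open('log.txt').read()) if __import__('os').path.exists('log.txt') else []
def cur():
    a=np.pi/2-1.127
    R=Ro.from_matrix(np.array([[np.cos(a),np.sin(a),0],[np.sin(a),-np.cos(a),0],[0,0,-1.]]));p=np.array([214.685,-451.564,206.206])
    for m in L:
        p=p+R.apply(np.array(m[:3])*1000);R=R*Ro.from_rotvec(m[3:])
    return p,R
def go(pos):
    p,R=cur();T=Ro.from_matrix(np.array([[0,1,0],[1,0,0],[0,0,-1.]]))
    print('cmd',p.round(1),'shift',(R.inv().apply(np.array(pos)-p)/1000).round(4),'rv',(R.inv()*T).as_rotvec().round(4))
E
python3 - <<'E'
from cmd import *
E
mv cmd.py ck.py
python3 - <<'E'
from ck import *
import numpy as np
ps=[];
for i in range(4):
    ps.append(env.state()['ee_pos'])
print(np.round(ps,1)); go([439.5,-341.1,124])
E
```

```text
[[ 577.6 -109.5  122.2]
 [ 577.6 -109.5  122.2]
 [ 577.6 -109.5  122.2]
 [ 577.6 -109.5  122.2]]
cmd [ 575.5 -109.1  119.1] shift [-0.2318 -0.1364 -0.0048] rv [-0.0023 -0.0009  0.0015]
```

Call:
{"api": "arm_command", "payload": {"increments": [-0.232,-0.137,-0.005,-0.002,-0.001,0.001,0.2,-0.232,-0.137,-0.005,-0.002,-0.001,0.001,0.2,-0.232,-0.137,-0.005,-0.002,-0.001,0.001,0.2,-0.232,-0.137,-0.005,-0.002,-0.001,0.001,0.2,-0.232,-0.137,-0.005,-0.002,-0.001,0.001,0.2,-0.232,-0.137,-0.005,-0.002,-0.001,0.001,0.2]}}

```text
t: 4.97
ee_pos: [437.9, -341.8, 123.5]
tool_rot: [0.708, 0.706, 0.0, -0.001]
ft_force: [0.1, 0.8, -1.8]
width: 34.8
```

```bash
echo '[(-.232,-.137,-.005,-.002,-.001,.001)]' > log.txt
python3 - <<'E'
from ck import *
shot('p3',[(432.3,-165.8,16),(434.7,-225.7,16),(437.1,-285.7,16),(439.5,-345.6,16)])
go([439.5,-341.1,124])
E
```

```text
4.97 [ 437.9 -341.8  123.5] [ 7.079e-01  7.064e-01  1.000e-04 -8.000e-04] [ 0.1  0.8 -1.8] 34.8
cmd [ 438.9 -341.3  124.2] shift [0.0002 0.0006 0.0002] rv [-0.0003  0.0001  0.0005]
```

View pics/p3.png

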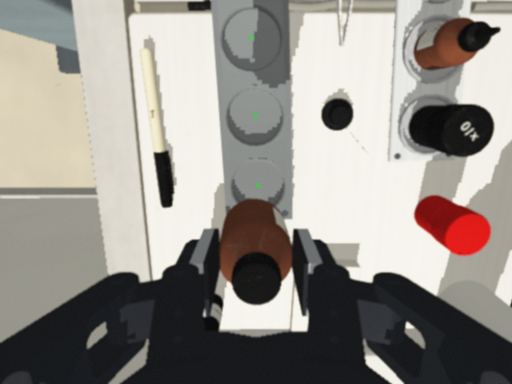

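Call:
{"api": "arm_command", "payload": {"increments": [0,0.001,0.04,0,0,0,0.2,0,0.001,0.08,0,0,0,0.2,0,0.001,0.096,0,0,0,0.2,0,0.001,0.1,0,0,0,0.2,0,0.001,0.1,0,0,0,0.2]}}

```text
t: 5.65
ee_pos: [441.0, -341.3, 25.2]
tool_rot: [0.707, 0.708, 0.0, 0.001]
ft_force: [-0.6, -0.7, -0.4]
width: 34.7
```

Run:
```python
from ck import *
shot('p4',[(432.3,-165.8,16),(434.7,-225.7,16),(437.1,-285.7,16),(439.5,-345.6,16)])
im=cv2.imread('pics/p4.png');cv2.imwrite('pics/p4c.png',cv2.resize(im[140:330,150:370],None,fx=3,fy=3,interpolation=2))
cv2.imwrite('pics/s4.png',cv2.resize(snapshot('scene')[110:270,140:390,::-1],None,fx=3,fy=3,interpolation=2))
```

```text
5.65 [ 441.  -341.3   25.2] [7.066e-01 7.076e-01 0.000e+00 7.000e-04] [-0.6 -0.7 -0.4] 34.7
```

View pics/p4c.png

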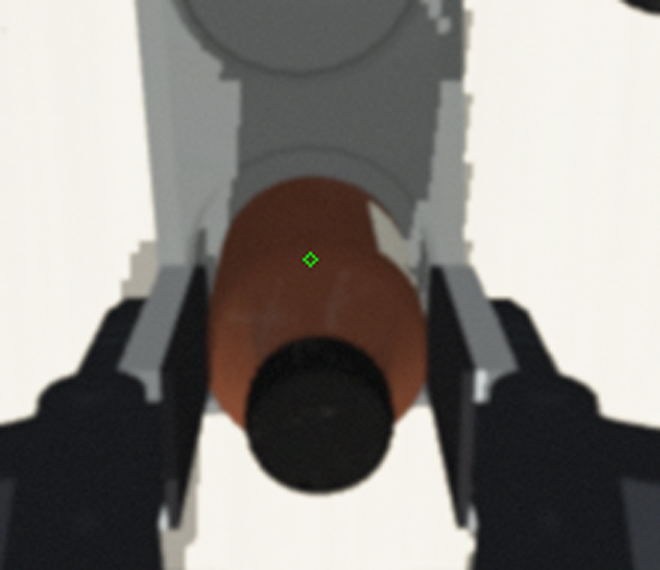

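View pics/s4.png

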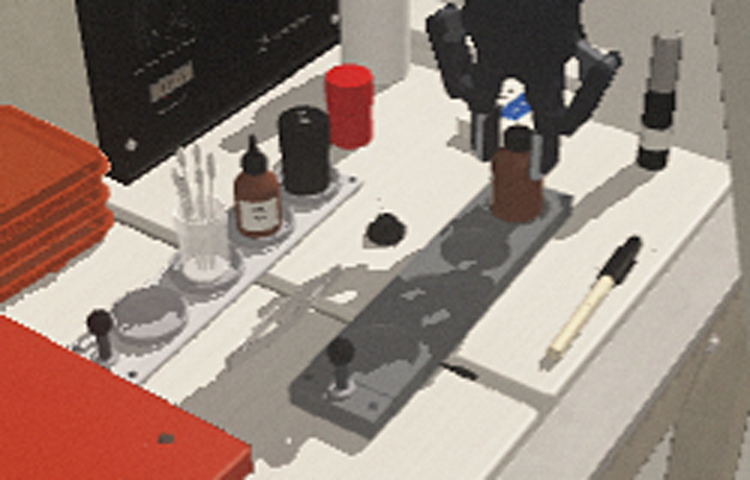

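Call:
{"api": "arm_command", "payload": {"increments": [0,0,0.003,0,0,0,0.2,0,0,0.005,0,0,0,0.2,0,0,0.005,0,0,0,0.2]}}

```text
t: 6.12
ee_pos: [440.6, -342.3, 21.6]
tool_rot: [0.707, 0.707, -0.0, 0.002]
ft_force: [-1.3, 1.9, 10.0]
width: 34.4
```

Call:
{"api": "arm_command", "payload": {"increments": [0,0,0,0,0,0,0.75,0,0,0,0,0,0,0.75,0,0,0,0,0,0,0.75,0,0,0,0,0,0,0.75,0,0,-0.05,0,0,0,0.75,0,0,-0.105,0,0,0,0.75,0,0,-0.105,0,0,0,0.75]}}

```text
t: 7.0
ee_pos: [443.1, -343.7, 129.4]
tool_rot: [0.707, 0.707, 0.001, 0.005]
ft_force: [-0.4, -0.4, -0.8]
width: 64.4
```

```bash
echo '[(-.232,-.137,-.005,-.002,-.001,.001),(0,.001,.1,0,0,0),(0,0,.005,0,0,0),(0,0,-.105,0,0,0)]' > log.txt
python3 - <<'E'
from ck import *
shot('p5',[(437.1,-285.7,16),(439.5,-345.6,16)])
go([582,-233+-5,124])
cv2.imwrite('pics/s5.png',cv2.resize(snapshot('scene')[110:270,140:390,::-1],None,fx=3,fy=3,interpolation=2))
E
```

```text
7.0 [ 443.1 -343.7  129.4] [7.069e-01 7.073e-01 6.000e-04 5.200e-03] [-0.4 -0.4 -0.8] 64.4
cmd [ 439.9 -341.3  124.2] shift [0.1032 0.1422 0.0002] rv [-0.0003  0.0001  0.0005]
```

View pics/p5.png

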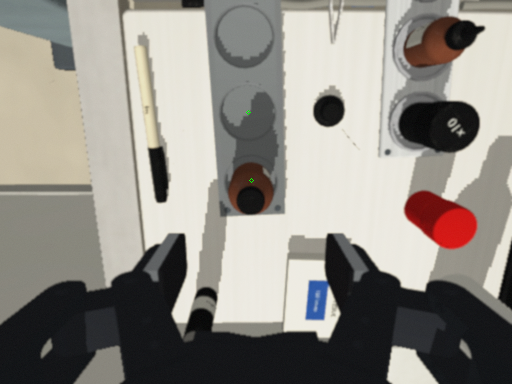

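View pics/s5.png

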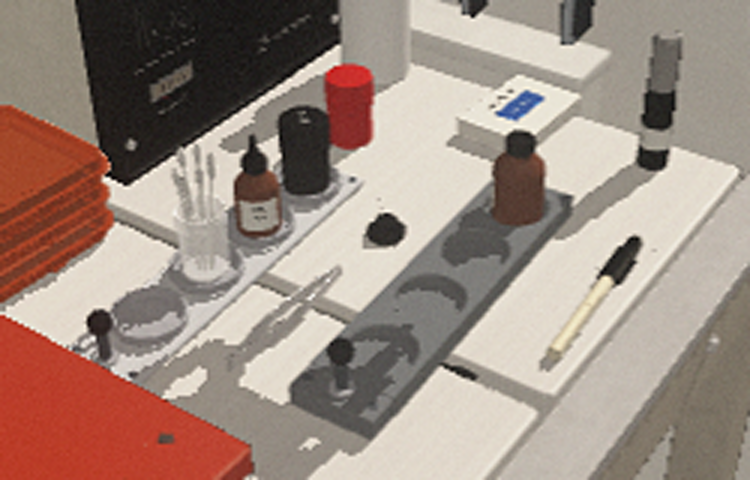

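Call:
{"api": "arm_command", "payload": {"increments": [0.104,0.142,0,0,0,0,0.7,0.104,0.142,0,0,0,0,0.7,0.104,0.142,0,0,0,0,0.7,0.104,0.142,0,0,0,0,0.7,0.104,0.142,0,0,0,0,0.7]}}

```text
t: 7.72
ee_pos: [580.4, -236.7, 122.1]
tool_rot: [0.707, 0.707, -0.001, -0.002]
ft_force: [-0.6, -0.7, -0.2]
width: 59.9
```

```bash
echo '[(-.232,-.137,-.005,-.002,-.001,.001),(0,.001,.1,0,0,0),(0,0,.005,0,0,0),(0,0,-.105,0,0,0),(.104,.142,0,0,0,0)]' > log.txt
python3 - <<'E'
from ck import *
shot('p6',[(581.5,-233,9),(581.5,-233,85)])
go([582,-237,21])
E
```

```text
7.72 [ 580.4 -236.7  122.1] [ 0.7068  0.7075 -0.0012 -0.0019] [-0.6 -0.7 -0.2] 59.9
cmd [ 581.8 -237.2  124.2] shift [0.0002 0.0002 0.1032] rv [-0.0003  0.0001  0.0005]
```

View pics/p6.png

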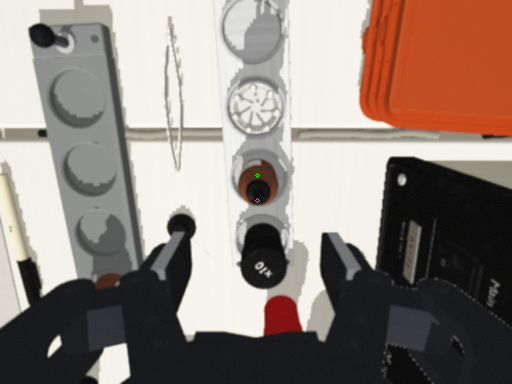

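Call:
{"api": "arm_command", "payload": {"increments": [0,0,0.04,0,0,0,0.7,0,0,0.08,0,0,0,0.7,0,0,0.103,0,0,0,0.7,0,0,0.103,0,0,0,0.7,0,0,0.103,0,0,0,0.15,0,0,0.103,0,0,0,0.15,0,0,0.103,0,0,0,0.15,0,0,0.103,0,0,0,0.15,0,0,0.103,0,0,0,0.15]}}

```text
t: 8.9
ee_pos: [582.9, -238.0, 23.3]
tool_rot: [0.707, 0.707, 0.0, 0.002]
ft_force: [-0.3, -1.6, 6.1]
width: 28.6
```

Call:
{"api": "arm_command", "payload": {"increments": [0,0,-0.03,0,0,0,0.15,0,0,-0.06,0,0,0,0.15,0,0,-0.103,0,0,0,0.15,0,0,-0.103,0,0,0,0.15]}}

```text
t: 9.4
ee_pos: [585.0, -238.3, 129.2]
tool_rot: [0.707, 0.707, 0.002, 0.004]
ft_force: [0.3, -0.5, 0.3]
width: 29.1
```

```bash
echo '[(-.232,-.137,-.005,-.002,-.001,.001),(0,.001,.1,0,0,0),(0,0,.005,0,0,0),(0,0,-.105,0,0,0),(.104,.142,0,0,0,0)]' > log.txt
python3 - <<'E'
from ck import *
shot('p7',[])
go([435,-225.7-4.2,124])
im=cv2.imread('pics/p7.png');cv2.imwrite('pics/p7c.png',cv2.resize(im[180:330,170:350],None,fx=4,fy=4,interpolation=2))
E
```

```text
9.4 [ 585.  -238.3  129.2] [0.7068 0.7074 0.0018 0.0043] [ 0.3 -0.5  0.3] 29.1
cmd [ 581.8 -237.2  124.2] shift [ 0.0074 -0.1468  0.0002] rv [-0.0003  0.0001  0.0005]
```

View pics/p7c.png

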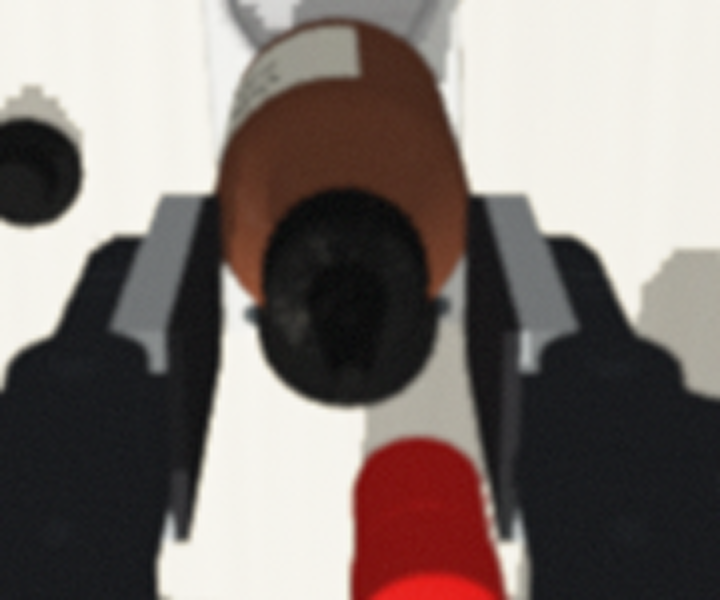

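Run:
```python
from ck import *
s=env.state();c=ext('wrist',s);e=s['ee_pos'];print(e)
for dz in(58,61,64):print(dz,(onz(c,(256.5,271),e[2]+dz)-e).round(1))
# widest width of body (contact) edge points
for dz in(19,25):print(dz,(onz(c,(170+220/4,180+190/4),e[2]+dz)-e).round(1),(onz(c,(170+467/4,180+190/4),e[2]+dz)-e).round(1))
s={'ee_pos':np.array([581.8,-237.2,124.2]),'tool_rot':[.7071,.7071,0,0]};c=ext('wrist',s)
print('swab',onz(c,(255,105),59),onz(c,(256,180),9))
```

```text
[ 583.50679293 -237.61082179  126.66413068]
58 [ 0.   4.2 58. ]
61 [ 0.   5.9 61. ]
64 [-0.   7.6 64. ]
19 [-15.3   6.3  19. ] [15.3  6.3 19. ]
25 [-14.7   8.7  25. ] [14.6  8.7 25. ]
swab [ 581.33831524 -172.79934074   59.        ] [ 582.12232036 -238.54774682    9.        ]
```

Call:
{"api": "arm_command", "payload": {"increments": [0.006,-0.147,0,0,0,0,0.15,0.006,-0.147,0,0,0,0,0.15,0.006,-0.147,0,0,0,0,0.15,0.006,-0.147,0,0,0,0,0.15,0.006,-0.147,0.04,0,0,0,0.15,0.006,-0.147,0.08,0,0,0,0.15,0.006,-0.147,0.096,0,0,0,0.15,0.006,-0.147,0.096,0,0,0,0.15]}}

```text
t: 10.45
ee_pos: [434.4, -230.4, 26.2]
tool_rot: [0.707, 0.708, -0.001, -0.002]
ft_force: [1.1, -0.6, 0.0]
width: 29.3
```

```bash
echo '[(-.232,-.137,-.005,-.002,-.001,.001),(0,.001,.1,0,0,0),(0,0,.005,0,0,0),(0,0,-.105,0,0,0),(.104,.142,0,0,0,0),(.006,-.147,.096,0,0,0)]' > log.txt
python3 - <<'E'
from ck import *
shot('p8',[(432.3,-165.8,16),(434.7,-225.7,16)])
go([435,-231,124])
im=cv2.imread('pics/p8.png');cv2.imwrite('pics/p8c.png',cv2.resize(im[140:330,150:370],None,fx=3,fy=3,interpolation=2))
E
```

```text
10.45 [ 434.4 -230.4   26.2] [ 7.067e-01  7.075e-01 -6.000e-04 -1.900e-03] [ 1.1 -0.6  0. ] 29.3
cmd [ 434.8 -231.3   28.2] shift [ 0.0003  0.0002 -0.0958] rv [-0.0003  0.0001  0.0005]
```

View pics/p8c.png

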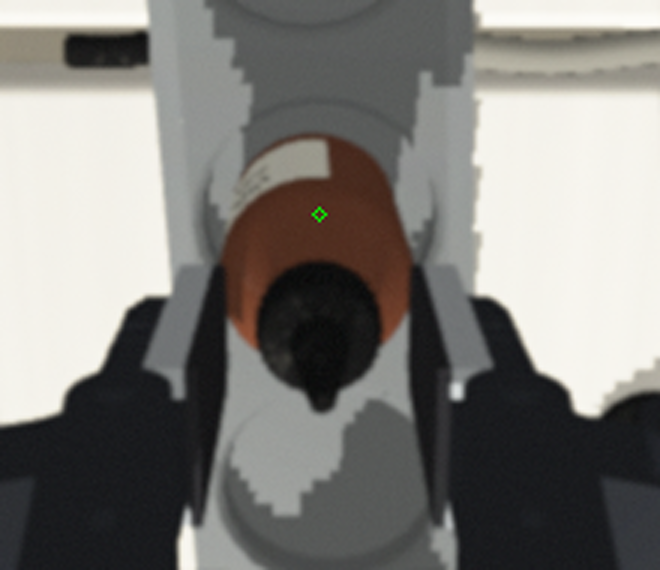

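Over its well and well centred. Lowering to contact.

Call:
{"api": "arm_command", "payload": {"increments": [0,0,0.004,0,0,0,0.15,0,0,0.007,0,0,0,0.15,0,0,0.008,0,0,0,0.15,0,0,0.008,0,0,0,0.15]}}

```text
t: 11.0
ee_pos: [435.8, -231.9, 22.2]
tool_rot: [0.707, 0.707, 0.0, 0.001]
ft_force: [-2.7, 0.8, 9.2]
width: 28.7
```

Call:
{"api": "arm_command", "payload": {"increments": [0,0,0,0,0,0,0.7,0,0,0,0,0,0,0.7,0,0,0,0,0,0,0.7,0,0,0,0,0,0,0.7,0,0,-0.05,0,0,0,0.7,0,0,-0.104,0,0,0,0.7,-0.062,0.149,-0.104,0,0,0,0.7,-0.062,0.149,-0.104,0,0,0,0.7,-0.062,0.149,-0.104,0,0,0,0.7,-0.062,0.149,-0.104,0,0,0,0.7]}}

```text
t: 12.25
ee_pos: [585.5, -293.7, 122.3]
tool_rot: [0.707, 0.707, -0.0, -0.0]
ft_force: [0.0, -0.2, -0.5]
width: 59.8
```

```bash
echo '[(-.232,-.137,-.005,-.002,-.001,.001),(0,.001,.1,0,0,0),(0,0,.005,0,0,0),(0,0,-.105,0,0,0),(.104,.142,0,0,0,0),(.006,-.147,.096,0,0,0),(0,0,.008,0,0,0),(-.062,.149,-.104,0,0,0)]' > log.txt
python3 - <<'E'
from ck import *
shot('p9',[(584,-293.5,9),(584,-293.5,66)])
go([584,-293.5,28])
cv2.imwrite('pics/s9.png',cv2.resize(snapshot('scene')[110:270,140:390,::-1],None,fx=3,fy=3,interpolation=2))
E
```

```text
12.25 [ 585.5 -293.7  122.3] [ 7.068e-01  7.074e-01 -2.000e-04 -5.000e-04] [ 0.  -0.2 -0.5] 59.8
cmd [ 583.9 -293.2  124.2] shift [-0.0003  0.0002  0.0962] rv [-0.0003  0.0001  0.0005]
```

View pics/p9.png

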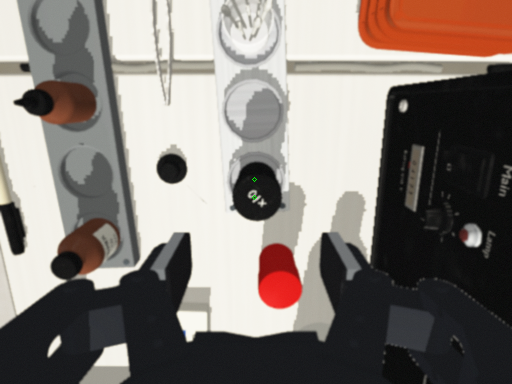

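View pics/s9.png

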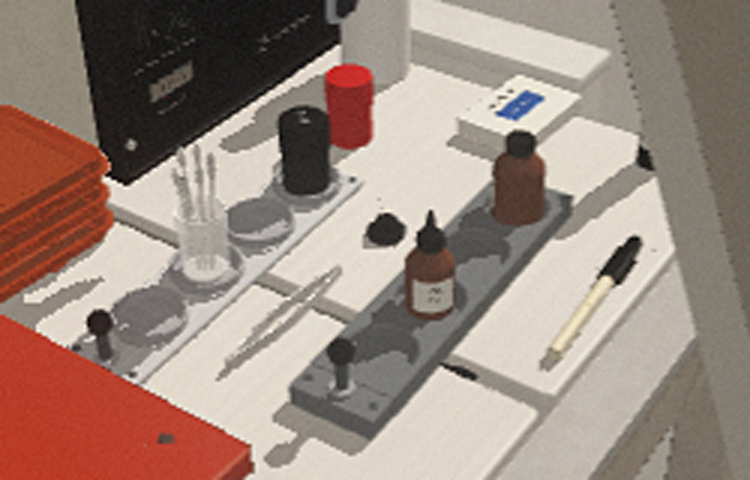

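Call:
{"api": "arm_command", "payload": {"increments": [0,0.001,0.04,0,0,0,0.7,0,0.001,0.08,0,0,0,0.7,0,0.001,0.096,0,0,0,0.7,0,0.001,0.096,0,0,0,0.7,0,0.001,0.096,0,0,0,0.2,0,0.001,0.096,0,0,0,0.2,0,0.001,0.096,0,0,0,0.2,0,0.001,0.096,0,0,0,0.2,0,0.001,0.096,0,0,0,0.2]}}

```text
t: 13.48
ee_pos: [586.5, -294.1, 30.9]
tool_rot: [0.707, 0.707, 0.001, 0.002]
ft_force: [0.1, 0.7, 6.3]
width: 33.9
```

Call:
{"api": "arm_command", "payload": {"increments": [0,0,-0.03,0,0,0,0.2,0,0,-0.06,0,0,0,0.2,0,0,-0.096,0,0,0,0.2,0,0,-0.096,0,0,0,0.2]}}

```text
t: 13.98
ee_pos: [587.4, -294.4, 128.5]
tool_rot: [0.707, 0.707, 0.001, 0.004]
ft_force: [1.2, 1.0, -1.3]
width: 34.2
```

```bash
echo '[(-.232,-.137,-.005,-.002,-.001,.001),(0,.001,.1,0,0,0),(0,0,.005,0,0,0),(0,0,-.105,0,0,0),(.104,.142,0,0,0,0),(.006,-.147,.096,0,0,0),(0,0,.008,0,0,0),(-.062,.149,-.104,0,0,0),(0,.001,0,0,0,0)]' > log.txt
python3 - <<'E'
from ck import *
shot('p10')
im=cv2.imread('pics/p10.png');cv2.imwrite('pics/p10c.png',cv2.resize(im[180:330,170:350],None,fx=4,fy=4,interpolation=2))
E
```

```text
13.97 [ 587.4 -294.4  128.5] [0.7069 0.7073 0.0012 0.0039] [ 1.2  1.  -1.3] 34.2
```

View pics/p10c.png

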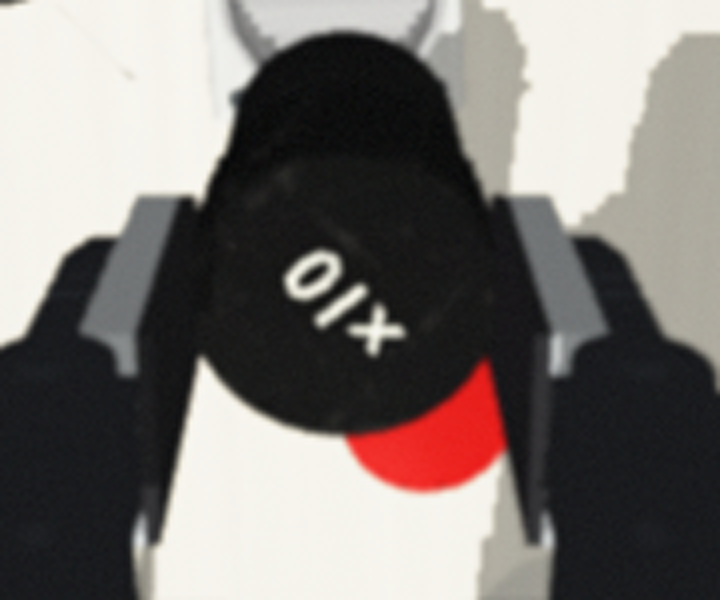

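Run:
```python
from ck import *
s={'ee_pos':np.zeros(3),'tool_rot':[.7071068,.7071068,0,0]};c=ext('wrist',s)
for dz in(34,36,38):print(dz,onz(c,(256.0,253.5),dz).round(1))
go([432.3,-165.8-1,130])
```

```text
34 [ 0.1 -0.4 34. ]
36 [ 0.1  0.5 36. ]
38 [ 0.1  1.5 38. ]
cmd [ 584.9 -293.2  124.2] shift [ 0.1265 -0.1525 -0.0058] rv [-0.0003  0.0001  0.0005]
```

Call:
{"api": "arm_command", "payload": {"increments": [0.127,-0.1525,-0.01,0,0,0,0.2,0.127,-0.1525,-0.01,0,0,0,0.2,0.127,-0.1525,-0.01,0,0,0,0.2,0.127,-0.1525,-0.01,0,0,0,0.2,0.127,-0.1525,-0.01,0,0,0,0.2,0.127,-0.1525,0.04,0,0,0,0.2,0.127,-0.1525,0.08,0,0,0,0.2,0.127,-0.1525,0.087,0,0,0,0.2,0.127,-0.1525,0.087,0,0,0,0.2]}}

```text
t: 15.15
ee_pos: [433.4, -167.0, 37.2]
tool_rot: [0.707, 0.707, -0.0, -0.0]
ft_force: [0.5, 0.2, -1.0]
width: 34.3
```

```bash
echo '[(-.232,-.137,-.005,-.002,-.001,.001),(0,.001,.1,0,0,0),(0,0,.005,0,0,0),(0,0,-.105,0,0,0),(.104,.142,0,0,0,0),(.006,-.147,.096,0,0,0),(0,0,.008,0,0,0),(-.062,.149,-.104,0,0,0),(0,.001,0,0,0,0),(.127,-.1525,.087,0,0,0)]' > log.txt
python3 - <<'E'
from ck import *
shot('p11',[(432.3,-165.8,16)])
go([432.3,-166.3,28])
im=cv2.imread('pics/p11.png');cv2.imwrite('pics/p11c.png',cv2.resize(im[140:330,150:370],None,fx=3,fy=3,interpolation=2))
E
```

```text
15.15 [ 433.4 -167.    37.2] [ 7.071e-01  7.071e-01 -1.000e-04 -0.000e+00] [ 0.5  0.2 -1. ] 34.3
cmd [ 432.3 -166.3   37.2] shift [-0.      0.      0.0092] rv [-0.0003  0.0001  0.0005]
```

View pics/p11c.png

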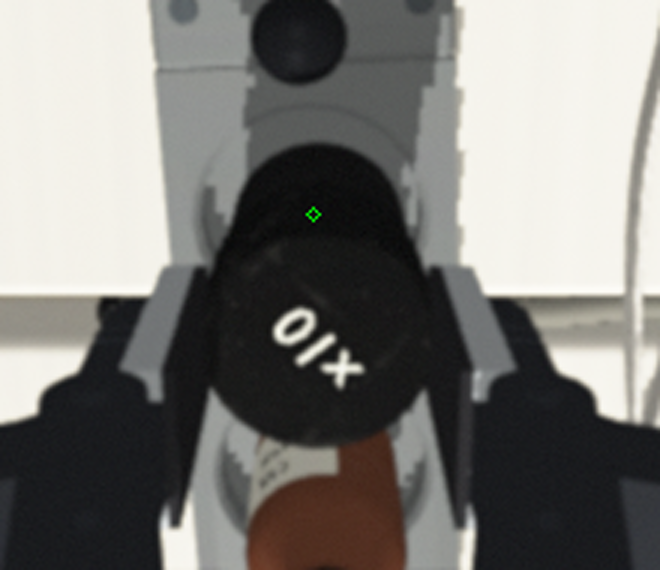

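Call:
{"api": "arm_command", "payload": {"increments": [0.001,-0.001,0.004,0,0,0,0.2,0.001,-0.001,0.008,0,0,0,0.2,0.001,-0.001,0.009,0,0,0,0.2,0.001,-0.001,0.009,0,0,0,0.2]}}

```text
t: 15.7
ee_pos: [432.3, -165.6, 29.8]
tool_rot: [0.707, 0.707, 0.0, 0.001]
ft_force: [-1.9, 0.0, 7.3]
width: 34.4
```

Call:
{"api": "arm_command", "payload": {"increments": [0,0,0,0,0,0,0.7,0,0,0,0,0,0,0.7,0,0,0,0,0,0,0.7,0,0,0,0,0,0,0.7,0,0,-0.05,0,0,0,0.7,0,0,-0.112,0,0,0,0.8,-0.008,0.149,-0.112,0,0,0,0.8,-0.008,0.149,-0.112,0,0,0,0.8,-0.008,0.149,-0.112,0,0,0,0.8,-0.008,0.149,-0.112,0,0,0,0.8]}}

```text
t: 16.95
ee_pos: [581.5, -173.0, 139.0]
tool_rot: [0.707, 0.708, -0.0, -0.0]
ft_force: [-1.5, 0.2, 0.3]
width: 68.6
```

```bash
echo '[(-.232,-.137,-.005,-.002,-.001,.001),(0,.001,.1,0,0,0),(0,0,.005,0,0,0),(0,0,-.105,0,0,0),(.104,.142,0,0,0,0),(.006,-.147,.096,0,0,0),(0,0,.008,0,0,0),(-.062,.149,-.104,0,0,0),(0,.001,0,0,0,0),(.127,-.1525,.087,0,0,0),(.001,-.001,.009,0,0,0),(-.008,.149,-.112,0,0,0)]' > log.txt
python3 - <<'E'
from ck import *
shot('p12')
go([580,-173,28])
im=cv2.imread('pics/p12.png');cv2.imwrite('pics/p12c.png',cv2.resize(im[100:300,150:370],None,fx=3,fy=3,interpolation=2))
E
```

```text
16.95 [ 581.5 -173.   139. ] [ 7.066e-01  7.076e-01 -3.000e-04 -4.000e-04] [-1.5  0.2  0.3] 68.6
cmd [ 580.3 -173.2  140.2] shift [ 0.0002 -0.0003  0.1122] rv [-0.0003  0.0001  0.0005]
```

View pics/p12c.png

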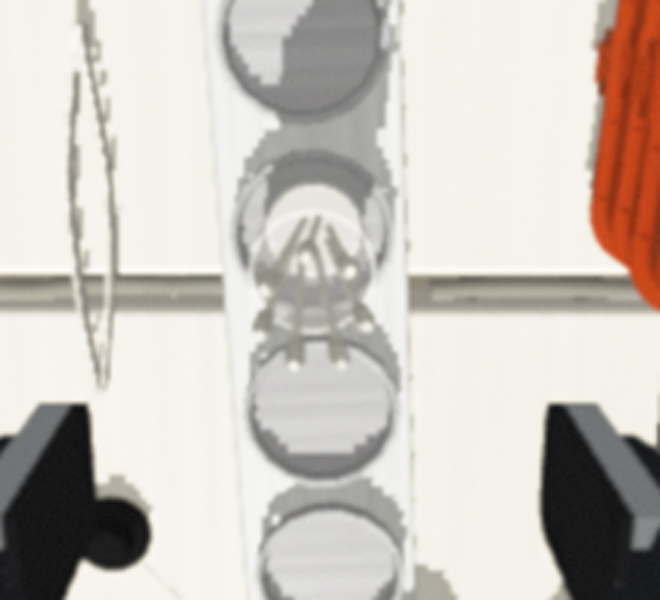

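Run:
```python
from ck import *
s={'ee_pos':np.array([580.3,-173.2,140.2]),'tool_rot':[.7071068,.7071068,0,0]};c=ext('wrist',s)
f=lambda x,y:(150+x/3-.3,100+y/3-.3)
print(onz(c,f(316,270),59),onz(c,f(313,230),12),onz(c,f(312,227),9))
for p in((262,288),(366,325),(295,365),(337,362)):print(onz(c,f(*p),100).round(1))
```

```text
[ 579.80450866 -174.47899715   59.        ] [ 578.78315559 -174.11085169   12.        ] [ 578.45294051 -173.81272643    9.        ]
[ 567.8 -167.7  100. ]
[ 591.2 -176.4  100. ]
[ 575.1 -186.   100. ]
[ 584.7 -185.3  100. ]
```

Call:
{"api": "arm_command", "payload": {"increments": [-0.001,-0.001,0.04,0,0,0,0.8,-0.001,-0.001,0.08,0,0,0,0.8,-0.001,-0.001,0.109,0,0,0,0.8,-0.001,-0.001,0.109,0,0,0,0.8]}}

```text
t: 17.5
ee_pos: [575.4, -173.5, 28.8]
tool_rot: [0.707, 0.707, -0.002, -0.003]
ft_force: [0.3, 0.5, 1.1]
width: 68.1
```

Call:
{"api": "arm_command", "payload": {"increments": [0,0,0,0,0,0,0.2,0,0,0,0,0,0,0.2,0,0,0,0,0,0,0.2,0,0,0,0,0,0,0.2,0,0,0,0,0,0,0.2]}}

```text
t: 18.12
ee_pos: [579.3, -175.1, 35.9]
tool_rot: [0.707, 0.707, -0.0, 0.002]
ft_force: [-8.0, 0.4, 18.1]
width: 17.2
```

Run:
```python
from ck import *
shot('p13')
im=cv2.imread('pics/p13.png');cv2.imwrite('pics/p13c.png',cv2.resize(im[150:350,150:370],None,fx=3,fy=3,interpolation=2))
cv2.imwrite('pics/s13.png',cv2.resize(snapshot('scene')[130:250,150:300,::-1],None,fx=5,fy=5,interpolation=2))
```

```text
18.12 [ 579.3 -175.1   35.9] [ 7.071e-01  7.071e-01 -1.000e-04  1.600e-03] [-8.   0.4 18.1] 17.2
```

View pics/p13c.png

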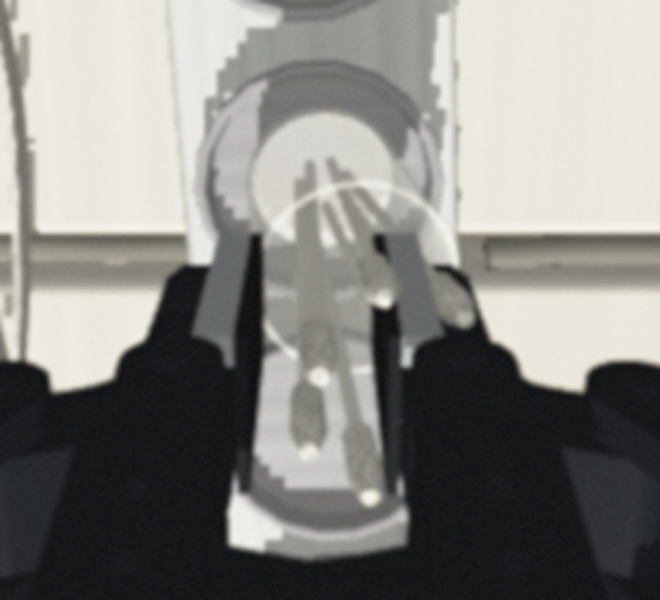

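View pics/s13.png

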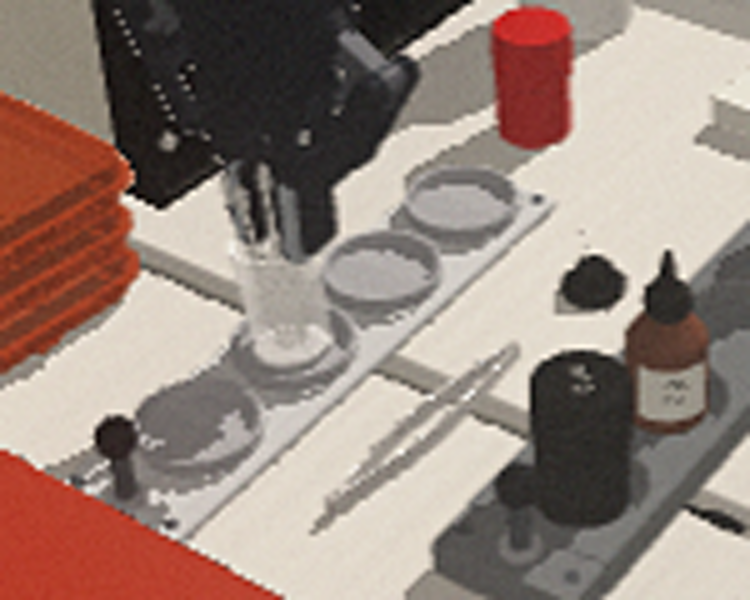

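Run:
```python
from ck import *
im=cv2.imread('pics/p13.png');cv2.imwrite('pics/p13d.png',cv2.resize(im[180:290,205:325],None,fx=5.4,fy=5.4,interpolation=cv2.INTER_CUBIC))
im=snapshot('scene')[:,:,::-1];cv2.imwrite('pics/s13d.png',cv2.resize(im[150:215,180:240],None,fx=9,fy=9,interpolation=cv2.INTER_CUBIC))
s=env.state();print(s['t'],s['width'],s['ft_force'],s['moment'],s['ee_pos'])
```

```text
18.275 16.83038007412675 [-8.52433207  1.72896254 18.45517401] [ 0.09121211  1.97032818 -0.00221483] [ 579.37430938 -175.10539034   35.97434105]
```

View pics/p13d.png

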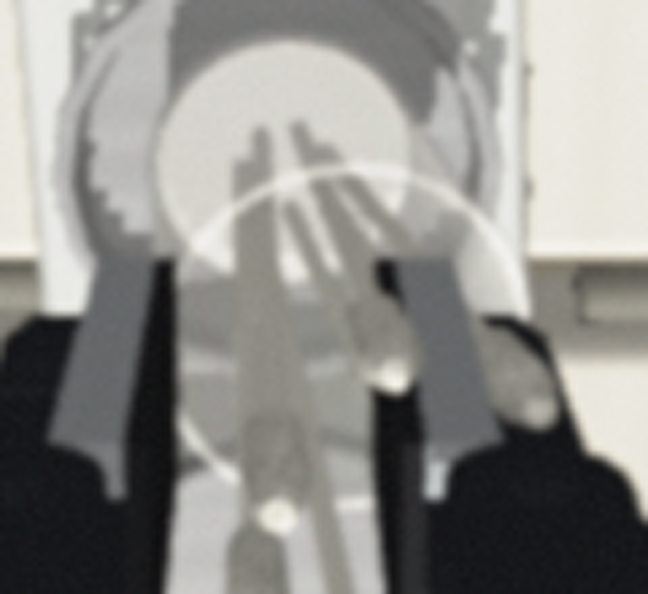

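View pics/s13d.png

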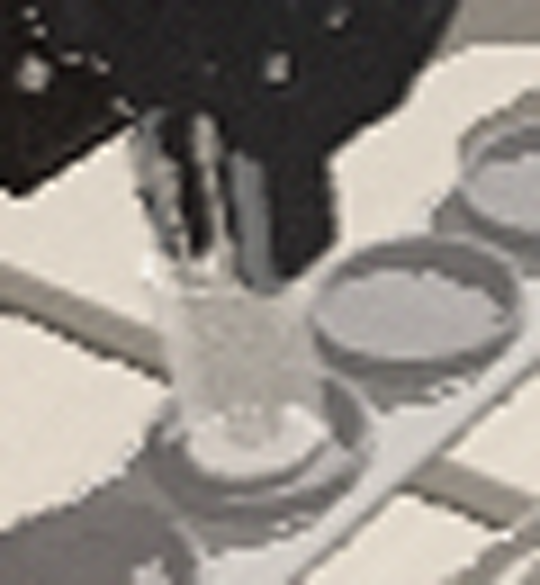

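Run:
```python
from ck import *
S=ext('scene');s=env.state()
for x in(568,590):
  for z in(36,45,59): print(x,z,[((proj(S,(x,y,z))-[180,150])*9).round() for y in(-164,-186)])
print('rim',[((proj(S,(579.3+17*np.cos(a),-174+17*np.sin(a),59))-[180,150])*9).round() for a in np.arange(0,6.2,.785)])
c=ext('wrist',s)
for x in(568,590):
  for z in(36,45,59): print(x,z,[((proj(c,(x,y,z))-[205,180])*5.4).round() for y in(-164,-186)])
```

```text
568 36 [array([251., 383.]), array([316., 333.])]
568 45 [array([247., 350.]), array([313., 300.])]
568 59 [array([241., 297.]), array([307., 248.])]
590 36 [array([175., 350.]), array([241., 301.])]
590 45 [array([171., 317.]), array([237., 268.])]
590 59 [array([164., 264.]), array([231., 216.])]
rim [array([173., 233.]), array([153., 267.]), array([179., 296.]), array([237., 303.]), array([291., 283.]), array([310., 249.]), array([283., 221.]), array([227., 215.])]
568 36 [array([161., 142.]), array([165., 342.])]
568 45 [array([156., 171.]), array([160., 380.])]
568 59 [array([146., 223.]), array([151., 447.])]
590 36 [array([378., 142.]), array([375., 342.])]
590 45 [array([384., 171.]), array([380., 380.])]
590 59 [array([394., 223.]), array([390., 447.])]
```

Call:
{"api": "arm_command", "payload": {"increments": [0,0,0,0,0,0,0.26,0,0,0,0,0,0,0.26,0,0,0,0,0,0,0.26]}}

```text
t: 18.65
ee_pos: [579.0, -174.9, 34.7]
tool_rot: [0.707, 0.707, -0.0, 0.001]
ft_force: [-6.3, 0.4, 13.2]
width: 22.3
```

Run:
```python
from ck import *
shot('p14')
im=cv2.imread('pics/p14.png');cv2.imwrite('pics/p14d.png',cv2.resize(im[180:290,205:325],None,fx=5.4,fy=5.4,interpolation=cv2.INTER_CUBIC))
im=snapshot('scene')[:,:,::-1];cv2.imwrite('pics/s14d.png',cv2.resize(im[150:215,180:240],None,fx=9,fy=9,interpolation=cv2.INTER_CUBIC))
```

```text
18.65 [ 579.  -174.9   34.7] [ 7.071e-01  7.071e-01 -3.000e-04  9.000e-04] [-6.3  0.4 13.2] 22.3
```

View pics/p14d.png

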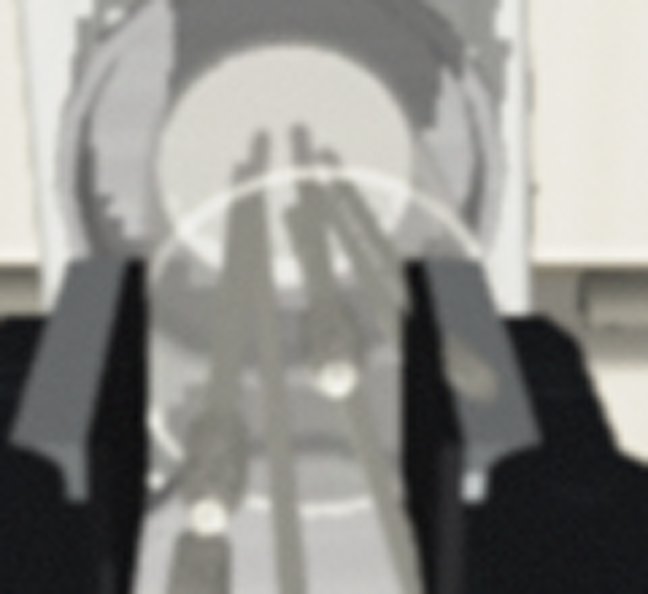

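View pics/s14d.png

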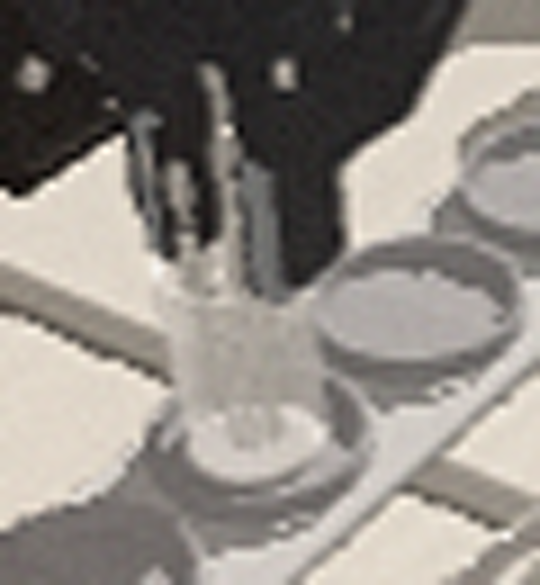

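Call:
{"api": "arm_command", "payload": {"increments": [0,0,0,0,0,0,0.34,0,0,-0.003,0,0,0,0.34,0,0,-0.006,0,0,0,0.34,0,0,-0.008,0,0,0,0.34]}}

```text
t: 19.25
ee_pos: [579.4, -174.2, 39.3]
tool_rot: [0.707, 0.707, -0.0, -0.0]
ft_force: [0.1, 0.4, -0.2]
width: 29.0
```

Run:
```python
from ck import *
shot('p15')
im=cv2.imread('pics/p15.png');cv2.imwrite('pics/p15d.png',cv2.resize(im[180:290,205:325],None,fx=5.4,fy=5.4,interpolation=cv2.INTER_CUBIC))
im=snapshot('scene')[:,:,::-1];cv2.imwrite('pics/s15d.png',cv2.resize(im[150:215,180:240],None,fx=9,fy=9,interpolation=cv2.INTER_CUBIC))
```

```text
19.25 [ 579.4 -174.2   39.3] [ 7.069e-01  7.073e-01 -1.000e-04 -1.000e-04] [ 0.1  0.4 -0.2] 29.0
```

View pics/p15d.png

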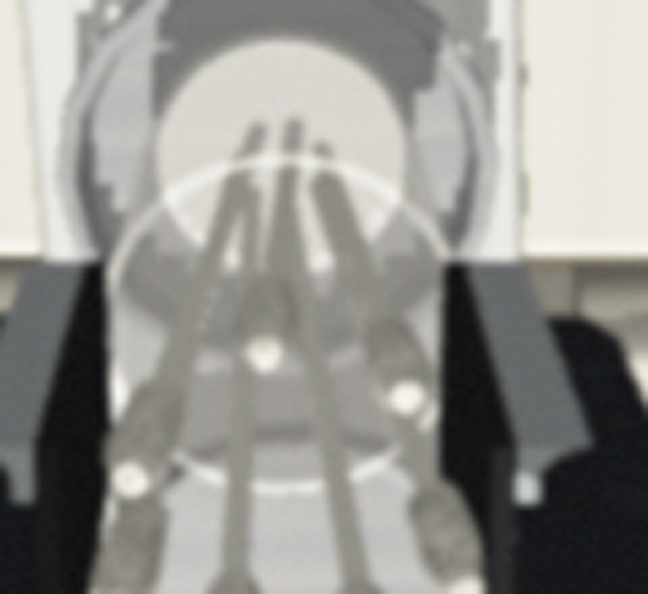

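View pics/s15d.png

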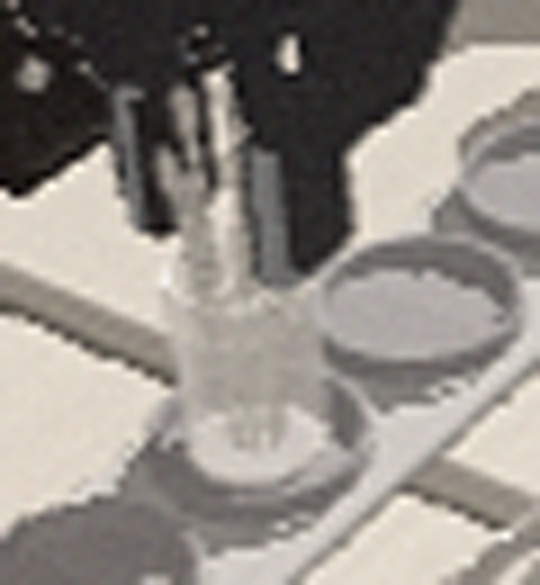

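Call:
{"api": "arm_command", "payload": {"increments": [0,0,0,0,0,0,0.75,0,0,0,0,0,0,0.75,0,0,0,0,0,0,0.75,0,0,0,0,0,0,0.75,0,0,0.006,0,0,0,0.75,0,0,0.011,0,0,0,0.75,0,0,0.014,0,0,0,0.75,0,0,0.014,0,0,0,0.75]}}

```text
t: 20.35
ee_pos: [578.9, -174.1, 24.6]
tool_rot: [0.707, 0.707, -0.0, -0.001]
ft_force: [-0.4, 0.2, 0.5]
width: 64.2
```

Run:
```python
from ck import *
shot('p16')
im=cv2.imread('pics/p16.png');cv2.imwrite('pics/p16d.png',cv2.resize(im[150:350,150:370],None,fx=3,fy=3,interpolation=cv2.INTER_CUBIC))
im=snapshot('scene')[:,:,::-1];cv2.imwrite('pics/s16d.png',cv2.resize(im[150:215,180:240],None,fx=9,fy=9,interpolation=cv2.INTER_CUBIC))
```

```text
20.35 [ 578.9 -174.1   24.6] [ 7.069e-01  7.073e-01 -4.000e-04 -5.000e-04] [-0.4  0.2  0.5] 64.2
```

View pics/p16d.png

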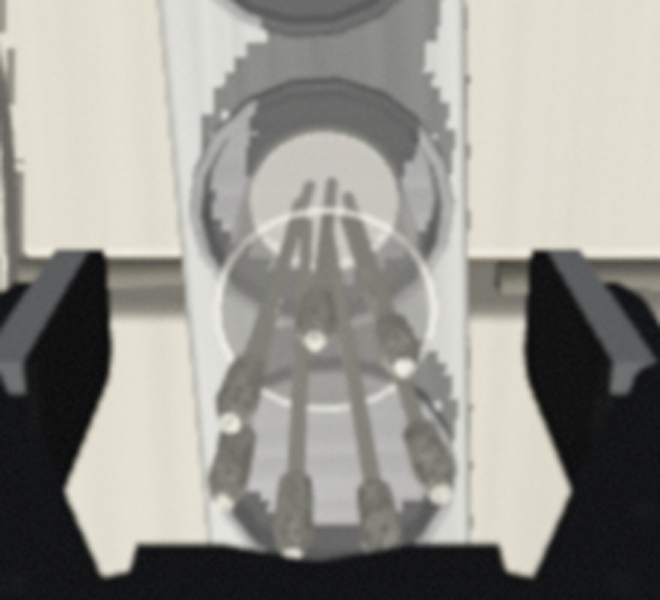

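View pics/s16d.png

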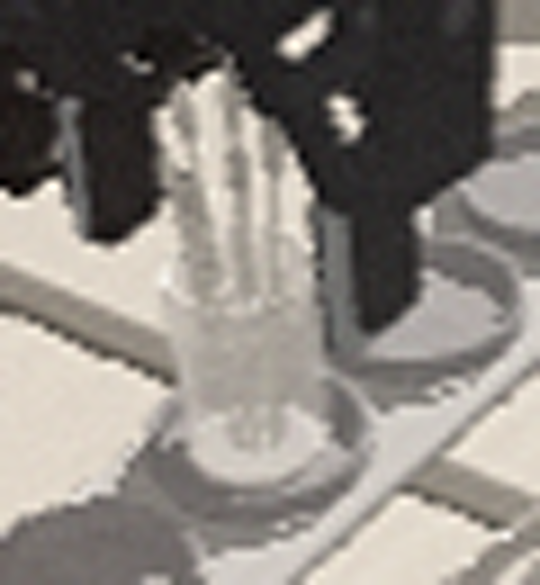

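Call:
{"api": "arm_command", "payload": {"increments": [0,0,0.002,0,0,0,0.75,0,0,0.004,0,0,0,0.75,0,0,0.004,0,0,0,0.75]}}

```text
t: 20.82
ee_pos: [579.1, -174.2, 21.0]
tool_rot: [0.707, 0.707, -0.0, -0.0]
ft_force: [0.7, 0.4, -0.5]
width: 63.8
```

Call:
{"api": "arm_command", "payload": {"increments": [0,0,0,0,0,0,0.5,0,0,0,0,0,0,0.3,0,0,0,0,0,0,0.25,0,0,0,0,0,0,0.25,0,0,0,0,0,0,0.25]}}

```text
t: 21.45
ee_pos: [579.8, -174.3, 21.6]
tool_rot: [0.707, 0.707, 0.0, 0.0]
ft_force: [1.7, -0.4, 3.3]
width: 31.3
```

Run:
```python
from ck import *
shot('p17')
im=cv2.imread('pics/p17.png');cv2.imwrite('pics/p17d.png',cv2.resize(im[150:350,150:370],None,fx=3,fy=3,interpolation=cv2.INTER_CUBIC))
im=snapshot('scene')[:,:,::-1];cv2.imwrite('pics/s17d.png',cv2.resize(im[150:215,180:240],None,fx=9,fy=9,interpolation=cv2.INTER_CUBIC))
```

```text
21.45 [ 579.8 -174.3   21.6] [7.069e-01 7.073e-01 1.000e-04 4.000e-04] [ 1.7 -0.4  3.3] 31.3
```

View pics/p17d.png

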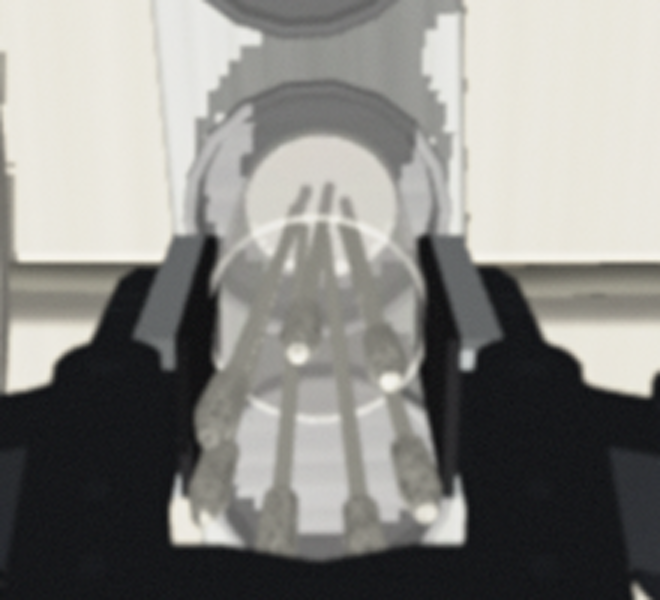

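View pics/s17d.png

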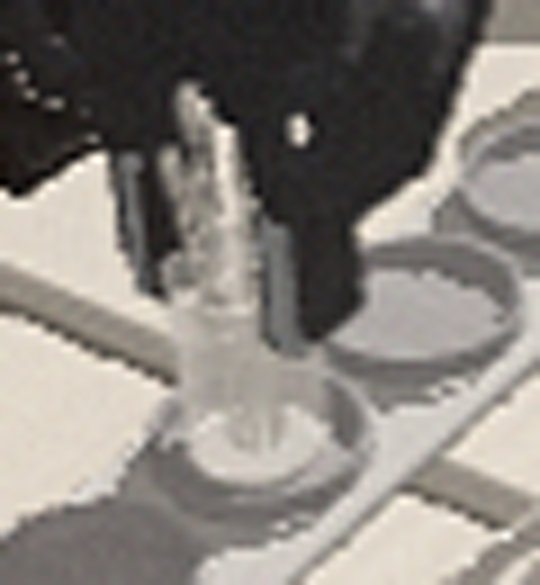

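Call:
{"api": "arm_command", "payload": {"increments": [0,0,-0.02,0,0,0,0.25,0,0,-0.05,0,0,0,0.25,0,0,-0.1,0,0,0,0.25,0,0,-0.104,0,0,0,0.25,0,0,-0.104,0,0,0,0.25]}}

```text
t: 22.18
ee_pos: [578.8, -174.1, 124.6]
tool_rot: [0.707, 0.707, -0.0, -0.0]
ft_force: [-0.4, 0.5, -1.3]
width: 31.3
```

```bash
echo '[(-.232,-.137,-.005,-.002,-.001,.001),(0,.001,.1,0,0,0),(0,0,.005,0,0,0),(0,0,-.105,0,0,0),(.104,.142,0,0,0,0),(.006,-.147,.096,0,0,0),(0,0,.008,0,0,0),(-.062,.149,-.104,0,0,0),(0,.001,0,0,0,0),(.127,-.1525,.087,0,0,0),(.001,-.001,.009,0,0,0),(-.008,.149,-.112,0,0,0),(-.001,-.001,.109,0,0,0),(0,0,-.008,0,0,0),(0,0,.018,0,0,0),(0,0,-.104,0,0,0)]' > log.txt
python3 - <<'E'
from ck import *
s={'ee_pos':np.zeros(3),'tool_rot':[.7071068,.7071068,0,0]};c=ext('wrist',s)
for dz in(36,38):print(dz,onz(c,(255.7,255.7),dz).round(1))
shot('p18');go([437.1,-285.7,125])
im=cv2.imread('pics/p18.png');cv2.imwrite('pics/p18d.png',cv2.resize(im[150:350,150:370],None,fx=3,fy=3,interpolation=cv2.INTER_CUBIC))
E
```

```text
36 [ 0.  -0.5 36. ]
38 [ 0.   0.5 38. ]
22.18 [ 578.8 -174.1  124.6] [ 7.069e-01  7.073e-01 -3.000e-04 -5.000e-04] [-0.4  0.5 -1.3] 31.3
cmd [ 579.3 -174.2  125.2] shift [-0.1114 -0.1423  0.0002] rv [-0.0003  0.0001  0.0005]
```

View pics/p18d.png

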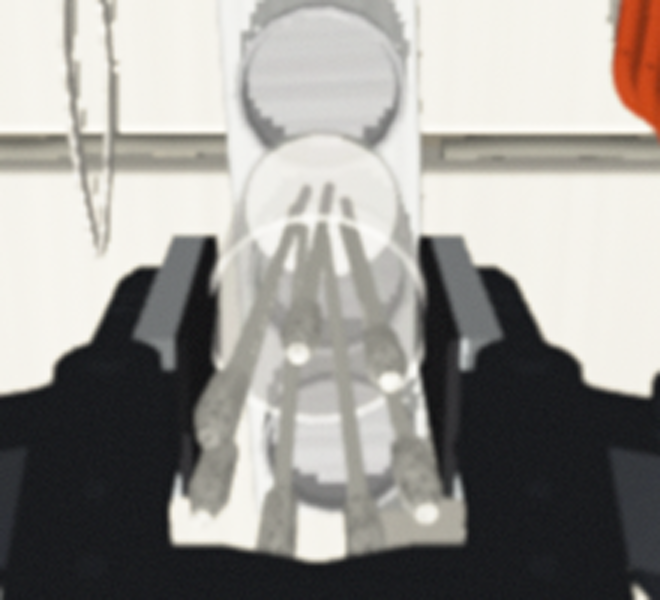

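Call:
{"api": "arm_command", "payload": {"increments": [-0.1115,-0.142,0,0,0,0,0.25,-0.1115,-0.142,0,0,0,0,0.25,-0.1115,-0.142,0,0,0,0,0.25,-0.1115,-0.142,0,0,0,0,0.25,-0.1115,-0.142,0,0,0,0,0.25,-0.1115,-0.142,0.04,0,0,0,0.25,-0.1115,-0.142,0.07,0,0,0,0.25,-0.1115,-0.142,0.092,0,0,0,0.25,-0.1115,-0.142,0.092,0,0,0,0.25]}}

```text
t: 23.35
ee_pos: [436.6, -283.4, 30.7]
tool_rot: [0.706, 0.708, -0.001, -0.003]
ft_force: [0.2, 0.3, -0.8]
width: 31.2
```

Run:
```python
from ck import *
shot('p19',[(437.1,-285.7,16)])
im=cv2.imread('pics/p19.png');cv2.imwrite('pics/p19d.png',cv2.resize(im[150:350,150:370],None,fx=3,fy=3,interpolation=cv2.INTER_CUBIC))
cv2.imwrite('pics/s19.png',cv2.resize(snapshot('scene')[130:270,220:370,::-1],None,fx=4,fy=4,interpolation=2))
```

```text
23.35 [ 436.6 -283.4   30.7] [ 7.060e-01  7.082e-01 -6.000e-04 -2.900e-03] [ 0.2  0.3 -0.8] 31.2
```

View pics/p19d.png

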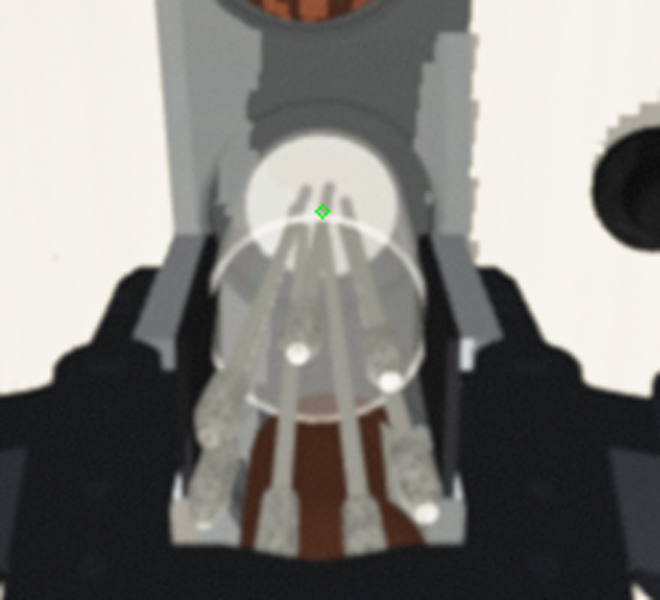

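View pics/s19.png

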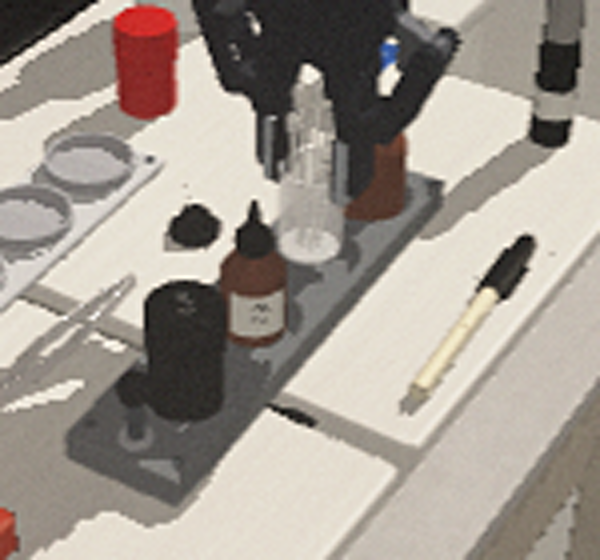

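Call:
{"api": "arm_command", "payload": {"increments": [0,0,0.004,0,0,0,0.25,0,0,0.008,0,0,0,0.25,0,0,0.012,0,0,0,0.25,0,0,0.013,0,0,0,0.25]}}

```text
t: 23.95
ee_pos: [437.3, -285.9, 20.5]
tool_rot: [0.707, 0.707, -0.0, 0.0]
ft_force: [-1.7, 0.3, 5.9]
width: 31.4
```

Call:
{"api": "arm_command", "payload": {"increments": [0,0,0,0,0,0,0.7,0,0,0,0,0,0,0.7,0,0,0,0,0,0,0.7,0,0,0,0,0,0,0.7,0,0,-0.04,0,0,0,0.7,0,0,-0.1,0,0,0,0.7,0,0,-0.16,0,0,0,0.7,0,0,-0.2,0,0,0,0.7,-0.05,0,-0.22,0,0,0,0.7,-0.05,0,-0.22,0,0,0,0.7]}}

```text
t: 25.2
ee_pos: [438.2, -338.8, 242.1]
tool_rot: [0.708, 0.706, -0.0, 0.002]
ft_force: [-0.2, 0.8, -0.7]
width: 59.8
```

Run:
```python
from ck import *
shot('p20')
cv2.imwrite('pics/s20.png',cv2.resize(snapshot('scene')[130:270,220:370,::-1],None,fx=4,fy=4,interpolation=2))
cv2.imwrite('pics/t20.png',cv2.resize(snapshot('top')[90:260,140:400,::-1],None,fx=3,fy=3,interpolation=2))
```

```text
25.2 [ 438.2 -338.8  242.1] [ 7.080e-01  7.062e-01 -1.000e-04  2.400e-03] [-0.2  0.8 -0.7] 59.8
```

View pics/p20.png

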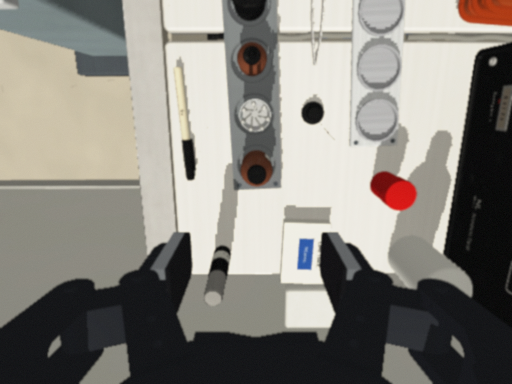

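View pics/s20.png

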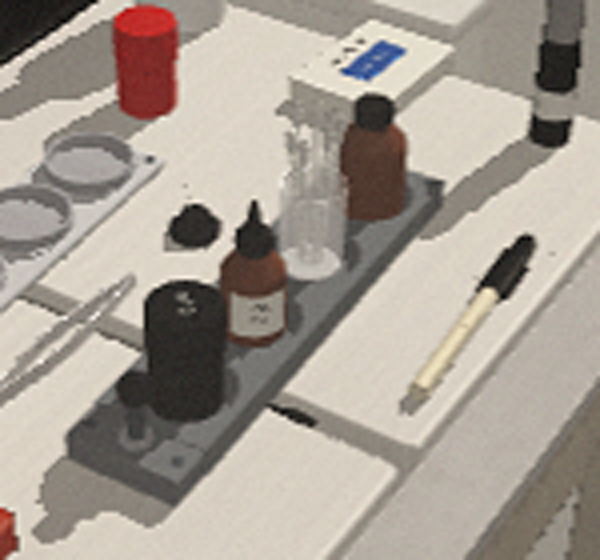

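View pics/t20.png

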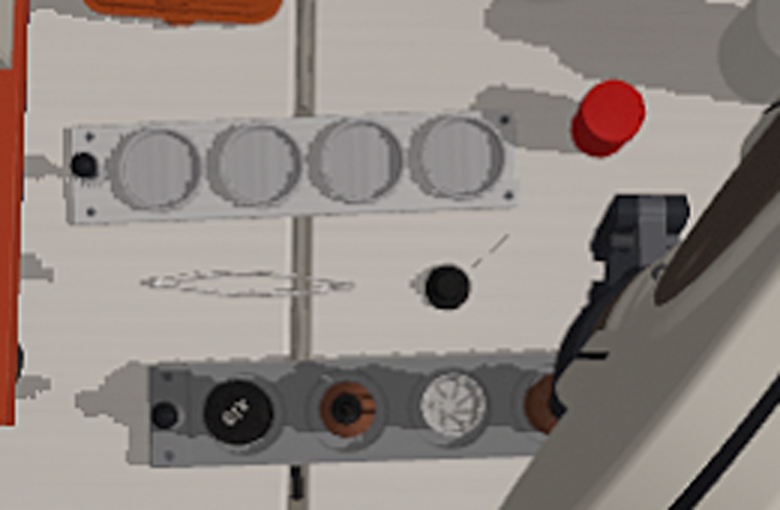

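Run:
```python
from ck import *
s=env.state();W=ext('wrist',s);S=ext('scene');T=ext('top')
f=lambda x,y:(220+x/4-.4,130+y/4-.4);g=lambda x,y:(140+x/3-.3,90+y/3-.3)
for n,r,e in[('primer cap',[ray(W,(256.5,174)),ray(S,f(375,106))],(439.5,-345.6,72)),('can top',[ray(T,g(236,413)),ray(S,f(184,303))],(432.3,-165.8,65)),('drop tip',[ray(T,g(343,407)),ray(S,f(254,203))],(434.7,-225.7,84)),('swab rim',[ray(W,(254.5,116)),ray(S,f(313,190))],(437.1,-285.7,58))]:
    x,d=tri(r);print(n,x.round(1),np.round(d,1),'expect',e)
```

```text
primer cap [ 436.6 -342.6   71.8] [1. 1.] expect (439.5, -345.6, 72)
can top [ 431.3 -165.6   63.7] [0. 0.] expect (432.3, -165.8, 65)
drop tip [ 434.2 -225.2   81.7] [0.9 0.9] expect (434.7, -225.7, 84)
swab rim [ 435.3 -282.5   55.3] [0.1 0.1] expect (437.1, -285.7, 58)
```

Every top sits at its seated height, so all four are standing on their well floors.

```bash
python3 -c "
from rig import job_done,env
print(job_done(),env.state()['t'])"
```

```text
the job is handed in; nothing more can be done
the job is handed in; nothing more can be done
```

All four containers now stand upright in the rack in reverse order, and I handed the job in at about 25 s of the 93 s allowed. From the rack's peg outward they are the black canister, dropper bottle, swab pot and flat-capped bottle. The red look-alike and the other loose items were not touched.

**What the last checks showed:**
- **Seating:** each container met the well floor with 6–10 N on the wrist. The measured heights of the tops agree with seated containers to within 0–3 mm: 71.8 mm (72 expected), 63.7 (65), 81.7 (84) and 55.3 (58).
- **Position:** the canister and dropper bottle measured about 1 mm from their well centres. The swab pot and flat-capped bottle measured 3–4 mm off. I put that partly down to noise in the wrist pose, because both look properly seated in the pictures.
- **Tray and robot:** the pictures show the tray's saucers empty, and the gripper is clear of everything.

**What went wrong:** the first grasp of the swab pot was too high. The fingers closed on its rim, tilting the pot by an estimated 8° and pressing with about 18 N. I eased the fingers open and lifted, and the pot settled upright in its saucer. I then gripped it about 10 mm lower, and from there it stayed upright.

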